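# Square up plant-marker boards and run them under the drill

## Task

Pull the drill sled out to its loading stop, clear the dark wooden offcut off it into the yellow tub, lay all the loose marker boards flat on it in one stack, and tap the stack until every board is flush against both blue fences. Then slide the sled fully home under the drill arch, so that the stack is still squared up and ready for drilling, and let go. Leave the other things on the bench where they are.

Things in the scene. Friction and masses are not known exactly. Their poses are not given: they have to be found in the camera images.
- board1: marker board, yellow: a flat plate 140 x 64 x 6 mm, 50 g or so, lying flat on the bench at the start. Origin: centre of its underside; x along its 140 mm length, y across its 64 mm width, z up out of the face. Four to six of the six boards are there; an absent one reads None from the start.
- board2: marker board, pale wood: a flat plate 140 x 64 x 6 mm, 50 g or so, lying flat on the bench at the start. Origin: centre of its underside; x along its 140 mm length, y across its 64 mm width, z up out of the face. Four to six of the six boards are there; an absent one reads None from the start.
- board3: marker board, yellow: a flat plate 140 x 64 x 6 mm, 50 g or so, lying flat on the bench at the start. Origin: centre of its underside; x along its 140 mm length, y across its 64 mm width, z up out of the face. Four to six of the six boards are there; an absent one reads None from the start.
- board4: marker board, orange: a flat plate 140 x 64 x 6 mm, 50 g or so, lying flat on the bench at the start. Origin: centre of its underside; x along its 140 mm length, y across its 64 mm width, z up out of the face. Four to six of the six boards are there; an absent one reads None from the start.
- board5: marker board, brown wood: a flat plate 140 x 64 x 6 mm, 50 g or so, lying flat on the bench at the start. Origin: centre of its underside; x along its 140 mm length, y across its 64 mm width, z up out of the face. Four to six of the six boards are there; an absent one reads None from the start.
- board6: marker board, white: a flat plate 140 x 64 x 6 mm, 50 g or so, lying flat on the bench at the start. Origin: centre of its underside; x along its 140 mm length, y across its 64 mm width, z up out of the face. Four to six of the six boards are there; an absent one reads None from the start.
- sled (a joint): travel of the aluminium sled along the drill rig, m: 0 = pulled out against the loading stop, 0.24 = fully home under the drill arch. It slides with about 3 N of friction (plus 6 N per m/s) and stays where it is left; it starts part-way in.
- sled_corner (a point): on the sled's flat floor (20 mm above the bench), moves with it: where the underside centre of a board lies that is flush against both blue fences. Such a board has its 140 mm length along this y. The sled slides home along this -y; z up. The floor reaches from x = -82 to +40 mm and y = -105 to +78 mm; its -x and -y sides are open.
- sled_fences (a point): where the two blue fences meet: inner corner at floor level, axes as sled_corner's, at x = +32, y = +70 mm from it. The long fence runs from here 95 mm along -y, so a board flush with both overhangs its free end by 45 mm, the end fence 72 mm along -x. Both are 8 mm thick and stand 48 mm above the floor, a little higher than six boards.
- drill_arch (a point): fixed to the rig, at the sled_corner point of the fully homed sled; same axes. Arch over it: y = -42 to +42 mm, roof 58 to 68 mm above this point, near post at x = -99 to -89 mm, far post at x = +46 to +58 mm, an orange cheek hanging from the roof to 6 mm above the sled floor at x = -48 to -40 mm: only a squared stack passes. Drill head and column above it reach 315 mm above the bench.
- sled_handle (a point): moves with the sled: on the axis of the red upright handle, 15 mm below its top. The handle is a square post 24 x 24 mm, 50 mm tall, 140 mm along +y from sled_corner, 50 mm clear of the end fence; its top is 70 mm above the bench. Axes as sled_corner's.
- offcut: dark wooden offcut block, 40 (x) x 70 (y) x 30 (z) mm, about 60 g, lying loose on the sled's floor at the start and riding along with it. Origin: centre of its underside.
- tub_in (a point): centre of the inner floor (5 mm above the bench) of the yellow offcut tub, an open box fixed on the bench, 170 (x) x 150 (y) x 60 mm high outside, walls 5 mm.
- pot: bystander: small terracotta flower pot, 66 mm across, 58 mm tall. Origin: centre of its underside.
- puck: bystander: black round seedling plug pot, 60 mm across, 45 mm tall with 20 mm of green shoots. Origin: centre of its underside.
- thermometer: bystander: white digital thermometer standing upright, 30 x 75 x 85 mm. Origin: centre of its underside.
- seedjar: bystander: seed jar with green cap, 64 mm across, 100 mm tall. Origin: centre of its underside.
- mug: bystander: blue mug, 80 mm across, 90 mm tall. Origin: centre of its underside.

How it is judged (in metres and radians):
On the way, in this order (a step that is already met when the one before it is completed fails the run):
1. the sled is pulled out to its loading stop (value of joint sled below 0.008 m), for 0.2 s.
2. with the sled still out, all boards lie stacked flat on it, squared up against both fences (x of board1 in the frame of sled_corner between -0.0035 and 0.0035 m and y of board1 in the frame of sled_corner between -0.0035 and 0.0035 m and z of board1 in the frame of sled_corner between -0.004 and 0.05 m and angle between the x axis of each of board1, board2, board3, board4, board5, board6 and the y axis of sled_corner, either way round below 0.04 rad and angle between the z axis of each of board1, board2, board3, board4, board5, board6 and the z axis of sled_corner, either way round below 0.06 rad and linear speed of each of board1, board2, board3, board4, board5, board6 below 0.02 m/s and x of board2 in the frame of sled_corner between -0.0035 and 0.0035 m and y of board2 in the frame of sled_corner between -0.0035 and 0.0035 m and z of board2 in the frame of sled_corner between -0.004 and 0.05 m and x of board3 in the frame of sled_corner between -0.0035 and 0.0035 m and y of board3 in the frame of sled_corner between -0.0035 and 0.0035 m and z of board3 in the frame of sled_corner between -0.004 and 0.05 m and x of board4 in the frame of sled_corner between -0.0035 and 0.0035 m and y of board4 in the frame of sled_corner between -0.0035 and 0.0035 m and z of board4 in the frame of sled_corner between -0.004 and 0.05 m and x of board5 in the frame of sled_corner between -0.0035 and 0.0035 m and y of board5 in the frame of sled_corner between -0.0035 and 0.0035 m and z of board5 in the frame of sled_corner between -0.004 and 0.05 m and x of board6 in the frame of sled_corner between -0.0035 and 0.0035 m and y of board6 in the frame of sled_corner between -0.0035 and 0.0035 m and z of board6 in the frame of sled_corner between -0.004 and 0.05 m and value of joint sled below 0.03 m), for 0.2 s.
3. the sled is slid fully home under the drill arch (value of joint sled above 0.232 m), for 0.2 s.
At the end, for the whole second after the job is handed in: The sled is home (within 8 mm of its end), and every board that is there lies flat on it, at rest, in one stack with each board within 3.5 mm and 0.04 rad of flush against both blue fences. The offcut lies at rest inside the yellow tub (x of offcut in the frame of tub_in between -0.08 and 0.08 m and y of offcut in the frame of tub_in between -0.07 and 0.07 m and z of offcut in the frame of tub_in between -0.01 and 0.045 m and linear speed of each of offcut, board1, board2, board3, board4, board5, board6 below 0.02 m/s and value of joint sled above 0.232 m and x of board1 in the frame of sled_corner between -0.0035 and 0.0035 m and y of board1 in the frame of sled_corner between -0.0035 and 0.0035 m and z of board1 in the frame of sled_corner between -0.004 and 0.05 m and angle between the x axis of each of board1, board2, board3, board4, board5, board6 and the y axis of sled_corner, either way round below 0.04 rad and angle between the z axis of each of board1, board2, board3, board4, board5, board6 and the z axis of sled_corner, either way round below 0.06 rad and x of board2 in the frame of sled_corner between -0.0035 and 0.0035 m and y of board2 in the frame of sled_corner between -0.0035 and 0.0035 m and z of board2 in the frame of sled_corner between -0.004 and 0.05 m and x of board3 in the frame of sled_corner between -0.0035 and 0.0035 m and y of board3 in the frame of sled_corner between -0.0035 and 0.0035 m and z of board3 in the frame of sled_corner between -0.004 and 0.05 m and x of board4 in the frame of sled_corner between -0.0035 and 0.0035 m and y of board4 in the frame of sled_corner between -0.0035 and 0.0035 m and z of board4 in the frame of sled_corner between -0.004 and 0.05 m and x of board5 in the frame of sled_corner between -0.0035 and 0.0035 m and y of board5 in the frame of sled_corner between -0.0035 and 0.0035 m and z of board5 in the frame of sled_corner between -0.004 and 0.05 m and x of board6 in the frame of sled_corner between -0.0035 and 0.0035 m and y of board6 in the frame of sled_corner between -0.0035 and 0.0035 m and z of board6 in the frame of sled_corner between -0.004 and 0.05 m); the robot touches nothing.
It fails at once if a bystander is knocked over or shifted by more than 5 cm (distance of any of pot, puck, thermometer, seedjar, mug from where it was at the start of the episode above 0.05 m or angle between any of pot, puck, thermometer, seedjar, mug's own z axis and vertical above 0.6 rad).
Of board1, board2, board3, board4, board5, board6 only 4 to 6 are there at a start; the rules pass over those that are not, and their reading is None.
At some moment in a run one of board1, board2, board3, board4, board5, board6 may be knocked a few centimetres aside while the robot is not near it.
Once in a run the grip may slacken for a moment while it holds something.
It also fails if it takes over 210 s, if anything falls off the work surface, if the arm or the gripper's body presses on something with over 40 N, if the wrist force passes 120 N, or if a joint passes its speed limit or range.

## Robot

A 6-joint arm with a two-finger parallel gripper is mounted at the origin on the work surface. World frame = base frame: x ahead of the robot, y to its left, z up, the work surface at z = 0. Lengths are in m, angles in degrees, forces in N, time in s.
With the tool pointing down it reaches from about 0.325 to 0.875 m from the base axis. Payload 4.4 kg.
Tool frame: the origin (TCP) lies on the front face of the gripper's body, between the roots of the fingers; the fingertips stand 73 mm ahead of it and the grasp point (between the pads) lies 54 mm ahead of it (tips_ahead is the distance from the TCP to the fingertips, in m); z points along the fingers, y is the line along which they close (so a half turn about z gives the same grasp; the last joint's range is limited). The gripper opens to 85 mm and grips with 20 to 120 N. Pads are 22 mm wide; open, the fingers measure 114 mm over their backs; the gripper's body (76 mm by 85 mm) begins 54 mm behind the grasp point. The pads swing forward as they close: fully open they stand 13 mm farther back than shut.
Start: joints at [-83.623, 11.837, 88.321, -0, 79.842, -8.623], TCP at [0.149, -0.555, 0.304] pointing down, gripper open.
Joint ranges: [-156.59, 156.59], [-49.26, 127.26], [12.9, 141.05], [-63.56, 243.56], [4.71, 150.69], [-161.64, 161.64]. Speed limits (degrees/s): [159.86, 159.86, 180, 180, 180, 180].

## Interface

Orientations are given as [roll, pitch, yaw] about the fixed x, y, z axes, in that order (R = Rz(yaw) Ry(pitch) Rx(roll)).
In Python, from bench import * gives the robot as it stands.
- The arm moves only by the shell command python3 -m inch 'ROWS' [FORCE]. ROWS is JSON, a list of rows, each a list of 7 numbers: the shift along the tool's x, y, z in m, then the turn, a rotation vector about the tool's x, y, z in rad, then the finger opening in m, from 0 to 0.0854. In form: [[tx, ty, tz, ax, ay, az, gripper], ...]. A call has exactly 10 rows; each row is the pose to reach, as a shift and turn from the pose commanded when the call began, along the tool's axes at that moment; what a row does not reach only later rows make up. A row lasts 1/8 s, in which the tool goes at most 62.5 mm and 10.7 degrees, less where a joint would pass 70% of its speed; a pose out of reach is approached as far as the arm can. A call with a gripper value outside its range is refused whole. The fingers move at their own pace and stop on an object; FORCE is the grip in N (left out, the last holds). Time passes only in rows, so rows that repeat a pose let the fingers close, or fill a call up. It gives the time, the measured TCP pose, the force, the opening and the grip force at its end, in the units of the state.
- get_obs(): the state, without advancing time (a new reading comes with each control period).
- snapshot(name): name is "scene" or "top"; returns the picture (384x512x3 uint8, red, green, blue); there is no depth.
- calibration(name): a dict with "fx", "fy", "cx", "cy" (pixels), "origin" and "orientation" of the camera in the world. Camera axes: x right, y up, looking along -z (the intrinsics and any distortion apply to the point x, -y, -z); pixel columns grow to the right and rows downward; lengths in m; the calibration is good to about 2 mm. A picture is of the moment at which its call begins. calibration takes no time and is no camera call.
- job_done(): hands the job in; it is judged then, once.
Trained networks look in the newest picture that a camera, given by its name, has taken for a name from the list of things; names that differ only in an ending like _2 or _b are one class to them, and where a whole thing is asked for, a point or a joint stands for the part that bears it (a point fixed in the world has none). Each returns a list of dicts, best first, with "confidence" (0 to 1); they miss things now and then, are a little off and sometimes report something else, mostly with a low value. They report only what shows in the picture. A call takes as long as a camera call.
- recognise(camera, thing): "bbox" ([left, top, right, bottom] in pixels, round what is visible of it).
- masks_of(camera, thing): "mask" (384x512 bool, what is visible of it) and "bbox" ([left, top, right, bottom] in pixels, round what is visible of it).
- mark_of(camera, thing): "point" ([column, row] in pixels: a listed point, or the origin of a listed thing).
The state is a dict: "time": time; "joint_pos": joint angles; "qvel": joint speeds; "joint_efforts": joint torques, N m; "ee_pos": TCP position; "eef_rot": TCP orientation; "force": force on the tool from outside, world axes, zero at the start; "wrist_torque": the same for the moment, N m; "width": finger opening in m; "grip_force": force on a finger pad.
Only numpy, scipy, OpenCV 4.12 (cv2) and the standard library are available. Lean on these libraries where they do the work, as an engineer would, in place of code of your own. Each camera call takes 0.05 s, during which the arm holds its last target. There are 200 camera calls.

## Working session

There is one attempt and no reset: what is moved stays moved. The work goes in short steps, Python scripts to look and compute and a shell command to move; the robot and the scene stay as the last step left them, time stands still between calls to the robot, and variables do not carry over. Pictures are saved under pics/ and viewed, at most 14 in all, crops included, and the job is handed in when it is done.

```bash
mkdir -p pics; ls; cat > h.py <<'E'
from bench import *
import numpy as np, cv2
from scipy.spatial.transform import Rotation as R
def save(cam,name,crop=None,s=1):
    im=snapshot(cam)
    if crop: im=im[crop[1]:crop[3],crop[0]:crop[2]]
    if s!=1: im=cv2.resize(im,None,fx=s,fy=s,interpolation=cv2.INTER_CUBIC)
    cv2.imwrite('pics/'+name+'.png',im[...,::-1]); return im
def camR(c):
    o=c['orientation']; o=np.array(o,float)
    if o.shape==(3,3): return o
    return R.from_euler('xyz',o,degrees=True).as_matrix()
def ray(cam,p):
    c=calibration(cam); 
    q=np.array([[p]],float); K=np.array([[c['fx'],0,c['cx']],[0,c['fy'],c['cy']],[0,0,1]])
    d=c.get('distortion'); u=cv2.undistortPoints(q,K,None if d is None else np.array(d,float))[0,0]
    v=camR(c)@np.array([u[0],-u[1],-1]); return np.array(c['origin'],float),v
def atz(cam,p,z):
    o,v=ray(cam,p); return o+v*(z-o[2])/v[2]
def tri(p1,p2):  # scene px, top px
    a,u=ray('scene',p1);b,w=ray('top',p2)
    s=np.linalg.lstsq(np.c_[u,-w],b-a,rcond=None)[0]
    P,Q=a+s[0]*u,b+s[1]*w; return (P+Q)/2,np.linalg.norm(P-Q)
def proj(cam,X):
    c=calibration(cam);v=camR(c).T@(np.array(X,float)-np.array(c['origin'],float))
    return [c['cx']+c['fx']*v[0]/-v[2],c['cy']-c['fy']*v[1]/-v[2]]
E
python3 - <<'E'
from h import *
a=save('scene','s0',s=1.5);b=save('top','t0',s=1.5)
for n in('scene','top'):print(calibration(n))
print(get_obs())
for n in ['board1','board2','board3','board4','board5','board6','sled_corner','sled_fences','sled_handle','drill_arch','offcut','tub_in','pot','puck','thermometer','seedjar','mug']:
    print(n,*[[ (np.round(d['point']).tolist(),round(d['confidence'],2)) for d in mark_of(c,n)[:3]] for c in('scene','top')])
E
```

```text
pics
{'fx': 403.3583295704359, 'fy': 403.3583295704359, 'cx': 257.7560857159274, 'cy': 188.3335782531101, 'origin': array([ 1.00035407, -0.75036507,  0.81141285]), 'orientation': array([48.34727878, -0.32604337, 28.95444846])}
{'fx': 500.10669377746393, 'fy': 500.10669377746393, 'cx': 252.49257987910204, 'cy': 188.4696832983219, 'origin': array([0.44643086, 0.00358259, 1.42322496]), 'orientation': array([  6.34247831,   0.43564974, -89.50875755])}
{'time': 0.1, 'joint_pos': array([-8.36241710e+01,  1.18821039e+01,  8.83964428e+01,  6.45549593e-04,
        7.98423335e+01, -8.62353869e+00]), 'qvel': array([ 0.1625994 , -0.02902978, -0.19038675,  0.03243512, -0.07282286,
        0.01186984]), 'joint_efforts': array([-8.71275752e-04, -3.84094548e+01, -2.92549574e+01, -1.67437097e-04,
        4.85731900e-03, -1.68947258e-05]), 'ee_pos': array([ 0.14874154, -0.55487637,  0.30281601]), 'eef_rot': array([-1.79880582e+02, -1.87529681e-02,  1.49992337e+01]), 'force': array([ 0.3281428 , -0.37901279, -0.08653423]), 'wrist_torque': array([-0.00038883,  0.00477892,  0.01466034]), 'grip_force': 0.
[... 1103 characters left out ...]
8), ([185.0, 204.0], 0.35)] [([224.0, 173.0], 0.67), ([128.0, 254.0], 0.18)]
drill_arch [([221.0, 252.0], 0.58)] [([340.0, 186.0], 0.92)]
offcut [([263.0, 210.0], 0.35)] [([292.0, 194.0], 0.58)]
tub_in [([125.0, 270.0], 0.6)] [([394.0, 254.0], 0.68), ([249.0, 173.0], 0.5)]
pot [([299.0, 149.0], 0.76)] [([159.0, 188.0], 0.95)]
puck [([286.0, 167.0], 0.68), ([304.0, 215.0], 0.57), ([201.0, 323.0], 0.41)] [([255.0, 141.0], 0.94), ([277.0, 182.0], 0.72)]
thermometer [([332.0, 204.0], 0.69)] [([225.0, 132.0], 0.78)]
seedjar [([298.0, 249.0], 0.72), ([203.0, 323.0], 0.61)] [([293.0, 130.0], 0.69), ([253.0, 144.0], 0.54)]
mug [([204.0, 321.0], 0.78), ([299.0, 247.0], 0.17)] [([396.0, 164.0], 0.97)]
```

View pics/t0.png

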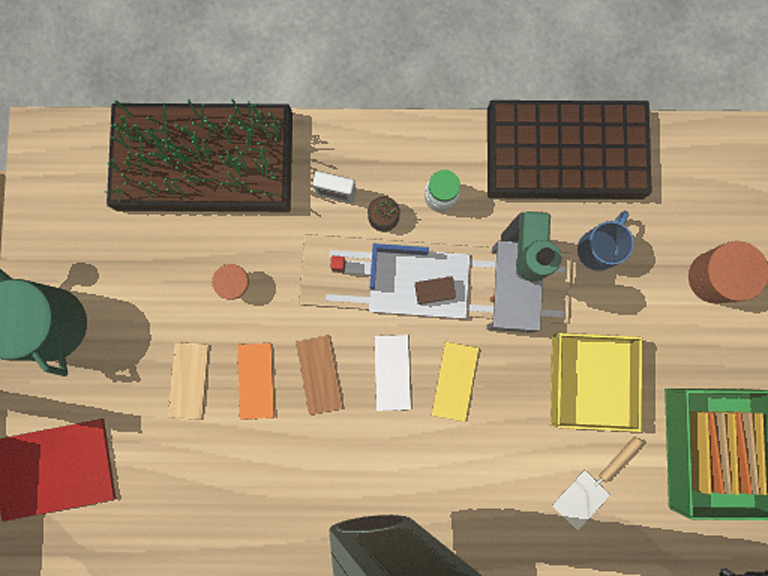

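View pics/s0.png

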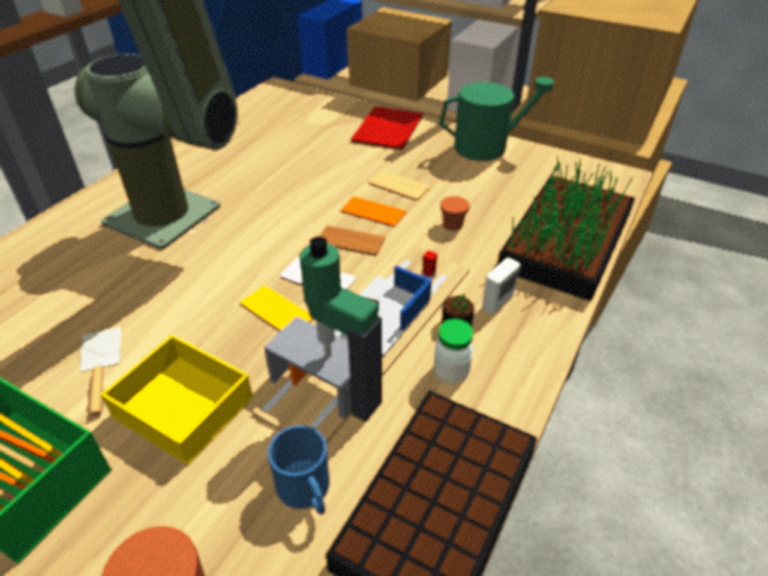

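Top view (1.5x): world +x is up and −y is right. Five boards lie in a row at y≈375: wood (188), orange (255), brown (320), white (393) and yellow (455). The sled has its handle at (338,263), the offcut at (435,290), the tub at (597,382), and the mug at (607,245).

```bash
cat >> h.py <<'E'
def boards(z=0.006,show=True):
    "board rects from top-camera masks: centre xy, yaw of long side, sizes, median rgb"
    im=snapshot('top'); out=[]
    for d in masks_of('top','board1'):
        m=d['mask'].astype(np.uint8)
        if m.sum()<150 or d['confidence']<.3: continue
        c=max(cv2.findContours(m,0,1)[0],key=cv2.contourArea)[:,0,:]
        W=np.array([atz('top',p,z)[:2] for p in c])
        r=cv2.minAreaRect((W*1000).astype(np.float32)); w,h=r[1]; a=r[2]+(0 if w>=h else 90)
        a=(a+90)%180-90
        out.append((np.round(r[0],1).tolist(),round(a,1),np.round(sorted(r[1])[::-1],0).tolist(),np.median(im[m>0],0).astype(int).tolist(),round(d['confidence'],2)))
    if show:
        for o in out: print(*o)
    return out
E
python3 - <<'E'
from h import *
boards()
snapshot('scene')
bs=[d for d in masks_of('scene','board1') if d['confidence']>.3]
print('tri');
bt=masks_of('top','board1')
for t in bt:
  if t['confidence']<.3: continue
  ct=np.argwhere(t['mask']).mean(0)[::-1]
  best=min(((tri(np.argwhere(s['mask']).mean(0)[::-1],ct)) for s in bs),key=lambda r:r[1]);print(np.round(best[0],4),round(best[1],4))
for n in ['sled_handle','offcut','tub_in','sled_fences','sled_corner']:
  print(n)
  for c in('top','scene'):
    for d in masks_of(c,n)[:3]: print(c,d['bbox'],round(d['confidence'],2),int(d['mask'].sum()),np.round(np.argwhere(d['mask']).mean(0)[::-1],1))
im=snapshot('top')[150:230,190:400]
cv2.imwrite('pics/t1.png',cv2.resize(im,None,fx=3.8,fy=3.8,interpolation=cv2.INTER_CUBIC)[...,::-1])
E
```

```text
[420.1, -127.3] -9.8 [139.0, 64.0] [235, 212, 104] 0.97
[416.7, 244.9] 3.7 [142.0, 67.0] [231, 143, 84] 0.9
[417.3, 374.1] -1.9 [138.0, 64.0] [226, 193, 142] 0.75
[429.9, 127.1] 11.6 [139.0, 64.0] [175, 128, 92] 0.75
[435.9, -11.1] 0.5 [140.0, 65.0] [236, 232, 230] 0.63
tri
[ 0.4162 -0.1291  0.0113] 0.0076
[0.4173 0.2463 0.0064] 0.002
[0.4167 0.3731 0.0065] 0.0014
[0.4315 0.1279 0.0068] 0.0045
[ 0.4297 -0.0146  0.0142] 0.0128
sled_handle
top [218.1, 160.7, 314.1, 211.8] 0.78 2790 [273.  185.8]
scene [224.2, 165.3, 292.1, 235.8] 0.69 1588 [267.1 198.8]
offcut
top [278.6, 182.7, 302.5, 200.4] 0.93 337 [290.3 193. ]
tub_in
top [367.3, 220.0, 428.7, 288.0] 0.92 3844 [397.3 254.5]
top [154.8, 229.2, 182.8, 281.2] 0.51 1118 [170.  253.6]
scene [70.2, 223.1, 170.0, 312.2] 0.67 5071 [118.8 265.2]
scene [246.8, 118.7, 287.5, 136.8] 0.64 401 [265.8 123.1]
sled_fences
top [250.1, 225.4, 274.0, 273.9] 0.66 1068 [260.7 248.4]
top [218.2, 164.2, 313.1, 212.3] 0.65 2774 [272.8 185.8]
top [366.0, 221.8, 425.0, 289.2] 0.21 3823 [397.4 254.4]
scene [224.7, 171.0, 290.4, 240.8] 0.59 1442 [267.1 198.8]
sled_corner
top [223.5, 165.5, 311.6, 211.7] 0.73 2776 [273.3 186. ]
scene [222.9, 166.4, 291.0, 237.4] 0.58 1671 [267.  198.7]
scene [213.7, 151.5, 259.0, 169.4] 0.31 521 [235.  159.8]
```

View pics/t1.png

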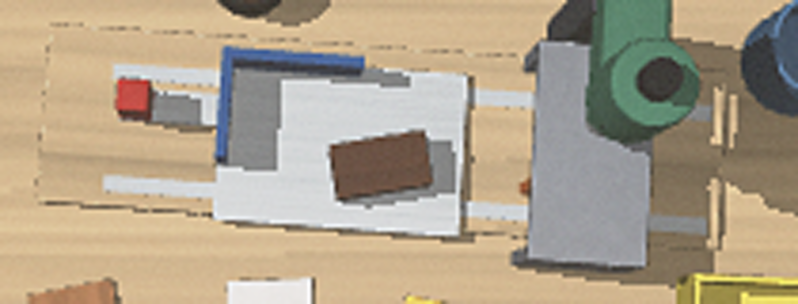

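```bash
python3 - <<'E'
from h import *
from scipy.optimize import least_squares
f=lambda x,y:(190+x/3.8,150+y/3.8)
P=[((-82,78),f(215,218),.02),((-82,-105),f(462,236),.02),((40,-105),f(470,73),.02),((0,140),f(134,99),.07),((40,78),f(222,47),.068),((40,-25),f(364,57),.068),((-40,78),f(216,161),.068)]
W=np.array([atz('top',p,z)[:2] for _,p,z in P]);L=np.array([l for l,_,_ in P])/1000
def res(v):
    c,s=np.cos(v[2]),np.sin(v[2]);return (L@np.array([[c,s],[-s,c]])+v[:2]-W).ravel()
r=least_squares(res,[.5,0,0]);print('corner',r.x[:2],'yaw',np.degrees(r.x[2]));print(np.round(res(r.x).reshape(-1,2)*1000,1))
c,s=np.cos(r.x[2]),np.sin(r.x[2]);print('handle',r.x[:2]+.14*np.array([-s,c]))
# rails / arch: roof corners z=.088
for p in [(540,42),(527,258),(647,268)]: 
    w=atz('top',f(*p),.088)[:2];print('roof in sled',np.round(np.array([[c,s],[-s,c]])@(w-r.x[:2])*1000,1))
print('handle tri',tri((286.5,169),f(134,99)))
m=masks_of('top','offcut')[0]['mask'].astype(np.uint8)
k=max(cv2.findContours(m,0,1)[0],key=cv2.contourArea)[:,0]
print('offcut',cv2.minAreaRect(np.array([atz('top',p,.05)[:2]*1000 for p in k],np.float32)))
print('tub',atz('top',(397.3,254.5),.06))
snapshot('scene')
for d in masks_of('scene','offcut')[:2]:print(d['confidence'],d['bbox'],tri(np.argwhere(d['mask']).mean(0)[::-1],(290.3,193))[0])
for n,z in [('mug',.09),('seedjar',.1),('puck',.06),('thermometer',.085),('pot',.058)]:
    print(n,atz('top',mark_of('top',n)[0]['point'],0.0)[:2])
E
```

```text
corner [ 0.62412954 -0.04964165] yaw -2.833349290126405
[[-2.6  0.6]
 [ 0.2  0.3]
 [ 0.4  0.8]
 [ 0.7  0.4]
 [-1.  -0.7]
 [ 0.5 -1.1]
 [ 1.9 -0.2]]
handle [0.6310499 0.0901872]
roof in sled [  54.1 -147.1]
roof in sled [ -99.7 -144.2]
roof in sled [-101.9 -228.4]
handle tri (array([0.63220326, 0.09098637, 0.07338429]), np.float64(0.005406601785357873))
offcut ((587.1478271484375, -86.8865737915039), (42.178768157958984, 70.93424224853516), 11.099637985229492)
tub [ 0.42169833 -0.37686044  0.06      ]
mug [ 0.68023551 -0.4025303 ]
seedjar [ 0.77928048 -0.1045702 ]
puck [0.73574818 0.00847566]
thermometer [0.77162507 0.10742634]
pot [0.60320753 0.2876112 ]
```

```bash
cat >> h.py <<'E'
def to(x,y,z,yaw,frm=None):
    "shift in tool axes + turn (az) from current (or frm=[x,y,z,yaw]) pose to tool-down pose"
    if frm is None:
        o=get_obs(); p=o['ee_pos']; r=R.from_euler('xyz',o['eef_rot'],degrees=True)
    else: p=frm[:3]; r=R.from_euler('xyz',[180,0,frm[3]],degrees=True)
    t=r.inv().apply(np.array([x,y,z])-p); v=(r.inv()*R.from_euler('xyz',[180,0,yaw],degrees=True)).as_rotvec()
    print('shift',np.round(t,4),'turn',np.round(v,4))
E
python3 - <<'E'
from h import *
to(.631,.090,.25,-3,[.149,-.555,.304,15])
E
```

```text
shift [ 0.6325 -0.4983  0.054 ] turn [-0.     -0.      0.3142]
```

```bash
R="[0.316,-0.249,0,0,0,0,0.05]"; python3 -m inch '[[0.06,-0.04,0,0,0,0,0.05],[0.12,-0.09,0,0,0,0,0.05],[0.17,-0.13,0,0,0,0,0.05],[0.22,-0.17,0,0,0,0,0.05],[0.27,-0.21,0,0,0,0,0.05],[0.316,-0.249,0,0,0,0,0.05],[0.316,-0.249,0,0,0,0.1,0.05],[0.316,-0.249,0,0,0,0.2,0.05],[0.316,-0.249,0,0,0,0.314,0.05],[0.316,-0.249,0,0,0,0.314,0.05]]' 40
python3 - <<'E'
from h import *
to(.631,.090,.2,-3)
E
```

```text
time: 4.25
ee_pos: [0.3897, -0.233, 0.304]
eef_rot: [180.0, -0.0, -2.9]
force: [0.6, 0.4, -0.2]
width: 0.05
grip_force: 0.0
shift [ 0.2247 -0.3348  0.104 ] turn [ 0.0002 -0.0002  0.0019]
```

```bash
python3 -m inch '[[0.225,-0.335,0,0,0,0,0.05],[0.225,-0.335,0,0,0,0,0.05],[0.225,-0.335,0,0,0,0,0.05],[0.225,-0.335,0,0,0,0,0.05],[0.225,-0.335,0,0,0,0,0.05],[0.225,-0.335,0,0,0,0,0.05],[0.225,-0.335,0,0,0,0,0.05],[0.225,-0.335,0.1,0,0,0,0.05],[0.225,-0.335,0.1,0,0,0,0.05],[0.225,-0.335,0.1,0,0,0,0.05]]'
python3 -m inch '[[0,0,0.05,0,0,0,0.05],[0,0,0.075,0,0,0,0.05],[0,0,0.1,0,0,0,0.05],[0,0,0.1,0,0,0,0.05],[0,0,0.1,0,0,0,0.05],[0,0,0.1,0,0,0,0.0],[0,0,0.1,0,0,0,0.0],[0,0,0.1,0,0,0,0.0],[0,0,0.1,0,0,0,0.0],[0,0,0.1,0,0,0,0.0]]' 40
```

```text
time: 5.5
ee_pos: [0.629, 0.0896, 0.1992]
eef_rot: [180.0, 0.6, -2.9]
force: [0.4, -0.4, 0.4]
width: 0.0502
grip_force: 0.0
time: 6.75
ee_pos: [0.6333, 0.0902, 0.1064]
eef_rot: [-179.9, -0.2, -3.0]
force: [-0.1, 1.7, 6.2]
width: 0.0235
grip_force: 39.9
```

```bash
python3 -m inch '[[0,-0.008,0,0,0,0,0],[0,-0.016,0,0,0,0,0],[0,-0.024,0,0,0,0,0],[0,-0.032,0,0,0,0,0],[0,-0.038,0,0,0,0,0],[0,-0.044,0,0,0,0,0],[0,-0.048,0,0,0,0,0],[0,-0.051,0,0,0,0,0],[0,-0.053,0,0,0,0,0],[0,-0.053,0,0,0,0,0]]'
python3 -m inch '[[0,-0.001,0,0,0,0,0],[0,-0.002,0,0,0,0,0],[0,-0.003,0,0,0,0,0],[0,-0.003,0,0,0,0,0],[0,-0.003,0,0,0,0,0],[0,-0.003,0,0,0,0,0],[0,-0.003,0,0,0,0,0],[0,-0.003,0,0,0,0,0],[0,-0.003,0,0,0,0,0],[0,-0.003,0,0,0,0,0]]'
```

```text
time: 8.0
ee_pos: [0.6366, 0.142, 0.1064]
eef_rot: [180.0, -0.3, -3.1]
force: [1.6, -2.4, 4.1]
width: 0.0236
grip_force: 39.7
time: 9.25
ee_pos: [0.6367, 0.1445, 0.1064]
eef_rot: [180.0, -0.3, -3.1]
force: [0.7, -3.9, 5.8]
width: 0.0235
grip_force: 39.8
```

```bash
python3 -m inch '[[0,-0.001,0,0,0,0,0],[0,-0.002,0,0,0,0,0],[0,-0.003,0,0,0,0,0],[0,-0.004,0,0,0,0,0],[0,-0.005,0,0,0,0,0],[0,-0.006,0,0,0,0,0],[0,-0.006,0,0,0,0,0],[0,-0.006,0,0,0,0,0],[0,-0.006,0,0,0,0,0],[0,-0.006,0,0,0,0,0]]'
```

```text
time: 10.5
ee_pos: [0.6368, 0.145, 0.1063]
eef_rot: [179.5, -0.2, -3.1]
force: [-2.3, -19.8, 8.1]
width: 0.0236
grip_force: 42.8
```

```bash
python3 -m inch '[[0,0.003,0,0,0,0,0.05],[0,0.003,0,0,0,0,0.06],[0,0.003,0,0,0,0,0.06],[0,0.003,-0.05,0,0,0,0.06],[0,0.003,-0.1,0,0,0,0.06],[0,0.003,-0.1,0,0,-0.18,0.06],[0,0.003,-0.1,0,0,-0.36,0.06],[-0.05,0.003,-0.1,0,0,-0.54,0.06],[-0.1,0.003,-0.1,0,0,-0.72,0.06],[-0.1,0.003,-0.1,0,0,-0.9,0.06]]'
python3 - <<'E'
from h import *
snapshot('top');snapshot('scene')
M=[]
for c in('top','scene'):
  for d in masks_of(c,'offcut')[:3]: print(c,round(d['confidence'],2),d['bbox'],d['mask'].sum(),np.argwhere(d['mask']).mean(0)[::-1]); M.append(d) if c=='top' else 0
m=M[0]['mask'].astype(np.uint8)
k=max(cv2.findContours(m,0,1)[0],key=cv2.contourArea)[:,0]
print('offcut',cv2.minAreaRect(np.array([atz('top',p,.05)[:2]*1000 for p in k],np.float32)))
to(.590,-.032,.2,101)
E
```

```text
time: 11.75
ee_pos: [0.5294, 0.1548, 0.2015]
eef_rot: [-179.7, 0.3, 49.1]
force: [1.4, 0.5, 0.7]
width: 0.0602
grip_force: 0.0
top 0.9 [260.7, 180.1, 281.3, 201.6] 351 [270.94301994 192.01139601]
scene 0.61 [246.1, 186.5, 260.1, 210.0] 255 [253.70588235 196.83921569]
offcut ((589.6110229492188, -35.872215270996094), (39.14063262939453, 72.70800018310547), 11.82209587097168)
shift [-0.1033  0.1644  0.0044] turn [ 1.300e-03 -6.000e-04 -9.171e-01]
```

```bash
python3 -m inch '[[-0.05,0.08,0,0,0,-0.18,0.06],[-0.104,0.17,0,0,0,-0.36,0.06],[-0.104,0.17,0,0,0,-0.54,0.06],[-0.104,0.17,0,0,0,-0.72,0.06],[-0.104,0.17,0,0,0,-0.91,0.06],[-0.104,0.17,0,0,0,-0.91,0.06],[-0.104,0.17,0.04,0,0,-0.91,0.06],[-0.104,0.17,0.08,0,0,-0.91,0.06],[-0.104,0.17,0.08,0,0,-0.91,0.06],[-0.104,0.17,0.08,0,0,-0.91,0.06]]'
python3 -m inch '[[0,0,0.01,0,0,0,0.06],[0,0,0.022,0,0,0,0.06],[0,0,0.022,0,0,0,0.06],[0,0,0.022,0,0,0,0.06],[0,0,0.022,0,0,0,0.06],[0,0,0.022,0,0,0,0.0],[0,0,0.022,0,0,0,0.0],[0,0,0.022,0,0,0,0.0],[0,0,0.022,0,0,0,0.0],[0,0,0.022,0,0,0,0.0]]' 40
```

```text
time: 13.2
ee_pos: [0.5948, -0.0365, 0.1252]
eef_rot: [179.9, 0.0, 100.6]
force: [1.0, 0.3, 0.4]
width: 0.0597
grip_force: 0.0
time: 14.45
ee_pos: [0.5941, -0.0367, 0.1024]
eef_rot: [179.9, 0.0, 100.7]
force: [0.7, 0.3, 3.8]
width: 0.0393
grip_force: 41.9
```

```bash
python3 -m inch '[[0,0,-0.04,0,0,0,0],[0,0,-0.09,0,0,0,0],[0.03,-0.161,-0.1,0,0,0,0],[0.03,-0.161,-0.1,0,0,0,0],[0.03,-0.161,-0.1,0,0,0,0],[-0.302,-0.224,-0.1,0,0,0,0],[-0.302,-0.224,-0.1,0,0,0,0],[-0.302,-0.224,-0.1,0,0,0,0],[-0.302,-0.224,-0.1,0,0,0,0],[-0.302,-0.224,-0.1,0,0,0,0]]'
python3 - <<'E'
from h import *
to(.43,-.375,.095,101)
save('scene','s2',crop=(40,120,330,340),s=2.5)
E
```

```text
time: 15.7
ee_pos: [0.429, -0.3511, 0.2011]
eef_rot: [-180.0, -0.1, 100.7]
force: [1.5, 0.6, -0.7]
width: 0.0388
grip_force: 41.4
shift [-0.0239 -0.0034  0.106 ] turn [-0.0005 -0.0016 -0.0054]
```

View pics/s2.png

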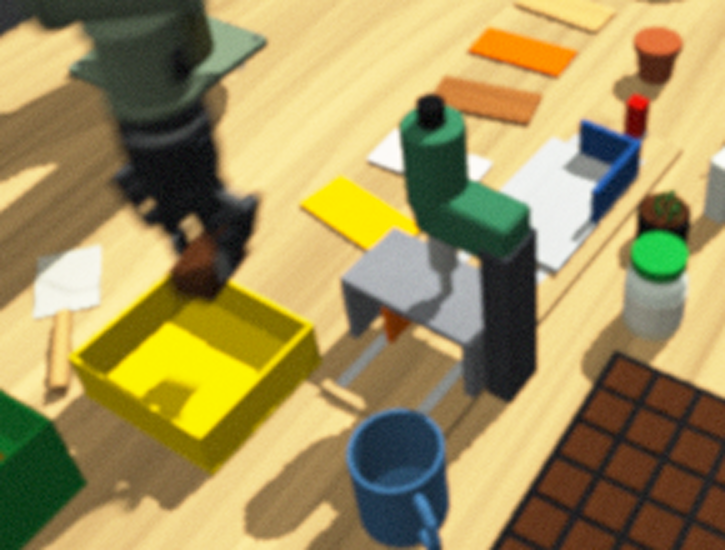

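The block is held over the tub. I'll lower it and release.

```bash
python3 -m inch '[[-0.024,0,0.02,0,0,0,0],[-0.024,0,0.05,0,0,0,0],[-0.024,0,0.08,0,0,0,0],[-0.024,0,0.105,0,0,0,0],[-0.024,0,0.107,0,0,0,0],[-0.024,0,0.107,0,0,0,0],[-0.024,0,0.107,0,0,0,0.055],[-0.024,0,0.107,0,0,0,0.06],[-0.024,0,0.107,0,0,0,0.06],[-0.024,0,0.107,0,0,0,0.06]]'
python3 -m inch '[[0,0,-0.03,0,0,0,0.08],[0,0,-0.06,0,0,0,0.08],[0,0,-0.09,0,0,0,0.08],[0,0,-0.1,0,0,0.18,0.08],[0,0,-0.1,0,0,0.36,0.08],[0,0,-0.1,0,0,0.54,0.08],[0,0,-0.1,0,0,0.72,0.08],[0,0,-0.1,0,0,0.9,0.08],[0,0,-0.1,0,0,1.08,0.08],[0,0,-0.1,0,0,1.26,0.08]]'
python3 - <<'E'
from h import *
boards()
print([(d['bbox'],d['confidence']) for d in masks_of('top','offcut')[:2]])
to(.420,-.127,.2,-10)
E
```

```text
time: 17.0
ee_pos: [0.4343, -0.3733, 0.0952]
eef_rot: [180.0, 0.0, 100.7]
force: [-0.6, -0.4, 0.4]
width: 0.0597
grip_force: 0.0
time: 18.25
ee_pos: [0.4341, -0.3731, 0.1948]
eef_rot: [-180.0, 0.0, 28.2]
force: [-0.9, -0.1, -0.5]
width: 0.08
grip_force: 0.0
[387.4, 345.0] -2.3 [139.0, 68.0] [230, 198, 146] 0.97
[420.5, -127.7] -10.5 [140.0, 65.0] [238, 217, 108] 0.94
[430.3, 126.8] 11.5 [140.0, 65.0] [181, 132, 95] 0.89
[435.6, -10.2] 2.4 [140.0, 64.0] [238, 236, 234] 0.78
[417.7, 245.7] 3.7 [140.0, 66.0] [235, 147, 87] 0.56
[([378.7, 240.1, 408.3, 258.6], 0.56), ([205.5, 160.9, 296.2, 210.6], 0.5)]
shift [ 0.1058 -0.2227 -0.0051] turn [-1.000e-04  1.000e-04  6.752e-01]
```

```bash
python3 - <<'E'
from h import *
save('top','t3',crop=(200,150,330,230),s=6)
E
python3 -m inch '[[0.05,-0.1,0,0,0,0.18,0.08],[0.06,-0.2,0,0,0,0.36,0.08],[0.06,-0.223,0,0,0,0.54,0.08],[0.06,-0.225,0,0,0,0.67,0.08],[0.06,-0.225,0,0,0,0.67,0.08],[0.06,-0.225,0,0,0,0.67,0.08],[0.06,-0.225,0,0,0,0.67,0.08],[0.06,-0.225,0,0,0,0.67,0.08],[0.06,-0.225,0,0,0,0.67,0.08],[0.06,-0.225,0,0,0,0.67,0.08]]'
python3 - <<'E'
from h import *
c,s=np.cos(np.radians(-10.3)),np.sin(np.radians(-10.3))
to(.4205-.047*c,-.1275-.047*s,.08,-10.3)
E
```

```text
time: 19.7
ee_pos: [0.3795, -0.1471, 0.1948]
eef_rot: [-180.0, 0.0, -9.9]
force: [0.5, 0.8, 0.3]
width: 0.0799
grip_force: 0.0
shift [-0.0099 -0.0267  0.1148] turn [-0.0001  0.0003  0.0072]
```

View pics/t3.png

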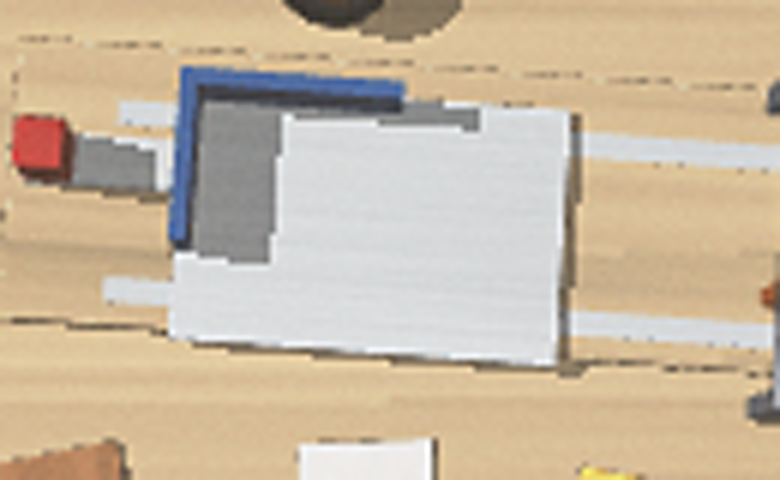

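```bash
python3 -m inch '[[-0.01,-0.027,0.03,0,0,0.007,0.08],[-0.01,-0.027,0.06,0,0,0.007,0.08],[-0.01,-0.027,0.09,0,0,0.007,0.08],[-0.01,-0.027,0.11,0,0,0.007,0.08],[-0.01,-0.027,0.115,0,0,0.007,0.08],[-0.01,-0.027,0.117,0,0,0.007,0.08],[-0.01,-0.027,0.119,0,0,0.007,0.08],[-0.01,-0.027,0.12,0,0,0.007,0.08],[-0.01,-0.027,0.12,0,0,0.007,0.08],[-0.01,-0.027,0.12,0,0,0.007,0.08]]'
python3 - <<'E'
from h import *
from scipy.optimize import least_squares
f=lambda x,y:(200+(x+.5)/6-.5,150+(y+.5)/6-.5)
P=[((-82,78),f(171,338),.02),((-82,-105),f(558,366),.02),((40,-105),f(571,111),.02),((0,140),f(40,143),.07),((40,78),f(182,67),.068),((40,-25),f(404,82),.068),((-40,78),f(171,238),.068)]
W=np.array([atz('top',p,z)[:2] for _,p,z in P]);L=np.array([l for l,_,_ in P])/1000
def res(v):
    c,s=np.cos(v[2]),np.sin(v[2]);return (L@np.array([[c,s],[-s,c]])+v[:2]-W).ravel()
r=least_squares(res,[.6,0,0],loss='soft_l1',f_scale=.001);print('corner',r.x[:2],'yaw',np.degrees(r.x[2]));print(np.round(res(r.x).reshape(-1,2)*1000,1))
E
```

```text
time: 20.95
ee_pos: [0.3744, -0.1186, 0.0751]
eef_rot: [180.0, -0.0, -10.3]
force: [0.2, -0.2, 0.4]
width: 0.0798
grip_force: 0.0
corner [0.628755   0.00233044] yaw -3.4633866117995757
[[-0.8  1.3]
 [-0.1 -0. ]
 [ 1.  -1.2]
 [ 0.   0.1]
 [ 0.4 -0. ]
 [ 0.3 -1.3]
 [-0.8  0.9]]
```

```bash
python3 -m inch '[[0,0,0.004,0,0,0,0.072],[0,0,0.006,0,0,0,0.072],[0,0,0.006,0,0,0,0.072],[0,0,0.006,0,0,0,0.072],[0,0,0.006,0,0,0,0.072],[0,0,0.006,0,0,0,0.072],[0,0,0.006,0,0,0,0.072],[0,0,0.006,0,0,0,0.072],[0,0,0.006,0,0,0,0.072],[0,0,0.006,0,0,0,0.072]]'
python3 -m inch '[[0,0,0.001,0,0,0,0.072],[0,0,0.002,0,0,0,0.072],[0,0,0.003,0,0,0,0.072],[0,0,0.003,0,0,0,0.072],[0,0,0.003,0,0,0,0.072],[0,0,0.003,0,0,0,0.072],[0,0,0.003,0,0,0,0.072],[0,0,0.003,0,0,0,0.072],[0,0,0.003,0,0,0,0.072],[0,0,0.003,0,0,0,0.072]]'
```

```text
time: 22.2
ee_pos: [0.3742, -0.1185, 0.0689]
eef_rot: [-180.0, 0.0, -10.3]
force: [0.2, -0.3, 0.0]
width: 0.0722
grip_force: 0.0
time: 23.45
ee_pos: [0.3742, -0.1185, 0.0659]
eef_rot: [-180.0, 0.0, -10.3]
force: [-0.3, 0.5, 0.6]
width: 0.0714
grip_force: 0.0
```

```bash
python3 - <<'E'
from h import *
save('scene','s3',crop=(120,130,320,260),s=4)
E
```

```text
(no output)
```

View pics/s3.png

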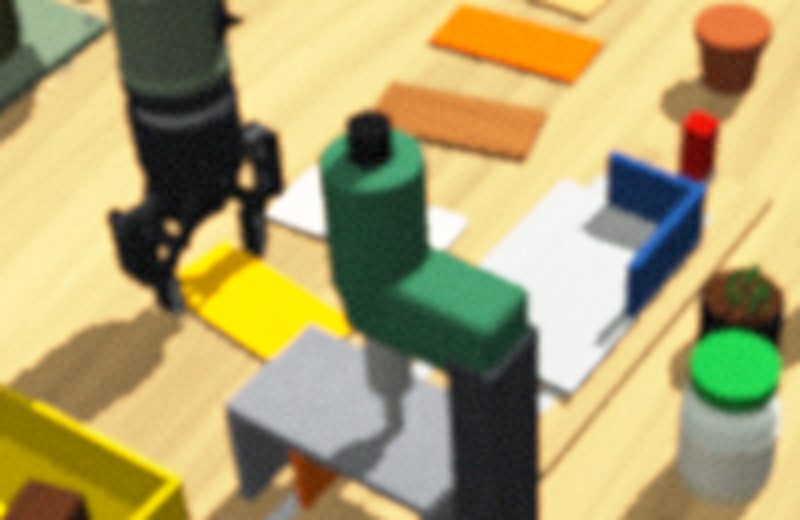

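The yellow board's near end sits between the fingers, and the offcut is in the tub. Next I'll close and lift a little.

```bash
python3 -m inch '[[0,0,0,0,0,0,0.0],[0,0,0,0,0,0,0.0],[0,0,0,0,0,0,0],[0,0,0,0,0,0,0],[0,0,0,0,0,0,0],[0,0,0,0,0,0,0],[0,0,0,0,0,0,0],[0,0,0,0,0,0,0],[0,0,0,0,0,0,0],[0,0,0,0,0,0,0]]' 50
python3 -m inch '[[0,0,-0.02,0,0,0,0.0],[0,0,-0.04,0,0,0,0.0],[0,0,-0.06,0,0,0,0],[0,0,-0.08,0,0,0,0],[0,0,-0.09,0,0,0,0],[0,0,-0.09,0,0,-0.1,0],[0,0,-0.09,0,0,-0.25,0],[0,0,-0.09,0,0,-0.4,0],[0,0,-0.09,0,0,-0.55,0],[0,0,-0.09,0,0,-0.7,0]]'
python3 - <<'E'
from h import *
save('scene','s4',crop=(100,110,320,260),s=3.6)
th=np.radians(-3.3); c,s=np.cos(th),np.sin(th)
for k in [(0,-47),(-5,-51),(-5,-56)]:
    p=np.array([.628,.0035])+np.array([[c,-s],[s,c]])@(np.array(k)/1000); print(k,p)
to(.6202,-.0472,.15,86.7)
E
```

```text
time: 24.75
ee_pos: [0.3747, -0.1188, 0.0671]
eef_rot: [180.0, -0.0, -10.3]
force: [-3.6, 2.1, 14.1]
width: 0.0622
grip_force: 60.4
time: 26.0
ee_pos: [0.3738, -0.1183, 0.1554]
eef_rot: [-179.9, 0.0, 30.1]
force: [-0.2, -0.6, -0.7]
width: 0.062
grip_force: 55.5
(0, -47) [ 0.62529449 -0.04342207]
(-5, -51) [ 0.62007253 -0.04712761]
(-5, -56) [ 0.61978471 -0.05211932]
shift [0.2486 0.0629 0.0051] turn [-0.0013  0.     -0.9845]
```

View pics/s4.png

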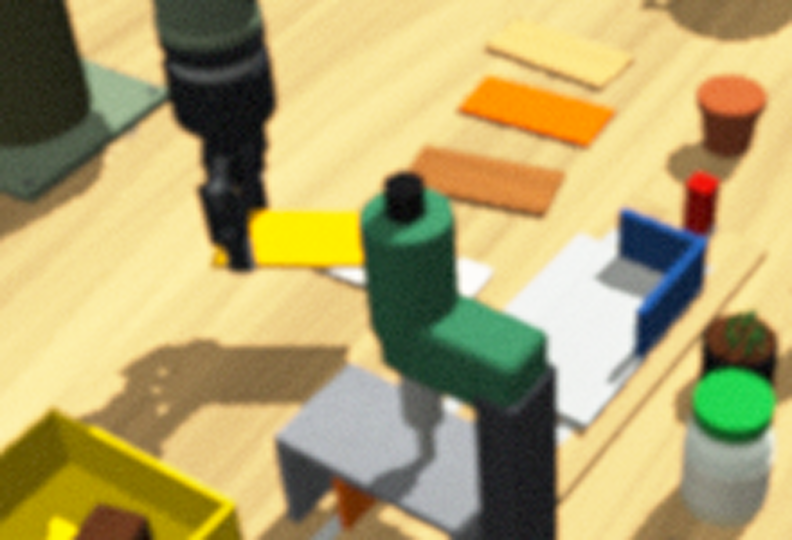

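```bash
python3 -m inch '[[0.04,0.01,0,0,0,-0.18,0],[0.08,0.02,0,0,0,-0.36,0],[0.12,0.03,0,0,0,-0.54,0],[0.16,0.045,0,0,0,-0.72,0],[0.2,0.055,0,0,0,-0.9,0],[0.246,0.065,0,0,0,-0.984,0],[0.246,0.065,0,0,0,-0.984,0],[0.246,0.065,0,0,0,-0.984,0],[0.246,0.065,0.02,0,0,-0.984,0],[0.246,0.065,0.02,0,0,-0.984,0]]'
python3 - <<'E'
from h import *
boards(.07)
save('top','t4',crop=(200,140,330,230),s=6)
E
```

```text
time: 27.3
ee_pos: [0.617, -0.0524, 0.1328]
eef_rot: [-179.6, -0.1, 86.1]
force: [-0.3, 0.3, -0.9]
width: 0.0619
grip_force: 55.5
[430.2, 122.3] 9.9 [136.0, 66.0] [195, 141, 101] 0.97
[389.9, 328.8] -3.4 [133.0, 61.0] [239, 214, 159] 0.81
[419.2, 234.6] 3.8 [133.0, 63.0] [242, 159, 94] 0.76
[624.1, 40.3] -9.1 [65.0, 46.0] [243, 225, 112] 0.75
```

View pics/t4.png

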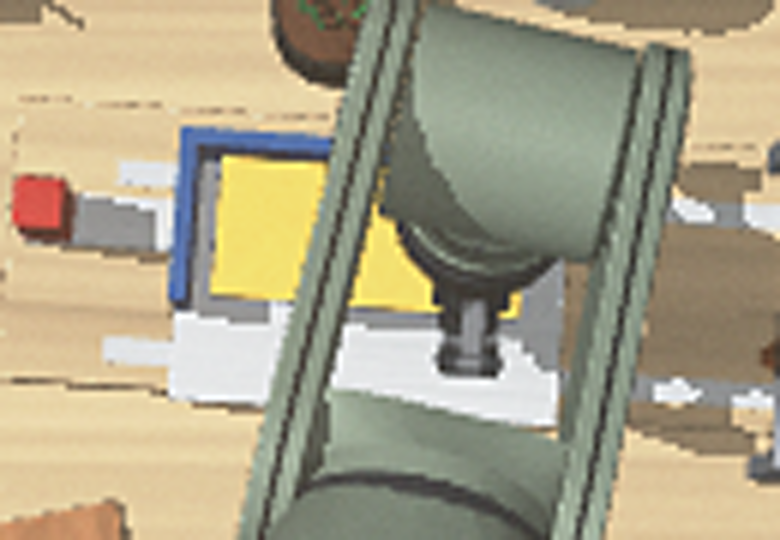

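Held board: its left end is about 9 mm from the end fence and its upper edge about 4 mm from the long fence. Lowering now.

```bash
python3 -m inch '[[0,0,0.01,0,0,0,0],[0,0,0.02,0,0,0,0],[0,0,0.03,0,0,0,0],[0,0,0.04,0,0,0,0],[0,0,0.044,0,0,0,0],[0,0,0.044,0,0,0,0],[0,0,0.044,0,0,0,0],[0,0,0.044,0,0,0,0.075],[0,0,0.044,0,0,0,0.075],[0,0,0.044,0,0,0,0.075]]'
python3 -m inch '[[0,0,-0.02,0,0,0,0.08],[0,0,-0.06,0,0,0,0.08],[0,0,-0.11,0,0,0,0.08],[0,-0.06,-0.12,0,0,0.18,0.08],[0,-0.12,-0.12,0,0,0.36,0.08],[0,-0.18,-0.12,0,0,0.54,0.08],[0,-0.235,-0.12,0,0,0.72,0.08],[0,-0.235,-0.12,0,0,0.9,0.08],[0,-0.235,-0.12,0,0,1.08,0.08],[0,-0.235,-0.12,0,0,1.26,0.08]]'
python3 - <<'E'
from h import *
o=boards()
def grip(cx,cy,a,off=-47):
    c,s=np.cos(np.radians(a)),np.sin(np.radians(a)); to((cx+off*c)/1000,(cy+off*s)/1000,.1,a)
for b in o: print(b[0]); grip(*b[0],b[1])
print(get_obs()['ee_pos'])
E
```

```text
time: 28.7
ee_pos: [0.6201, -0.0525, 0.0921]
eef_rot: [180.0, 0.0, 86.2]
force: [-0.7, 0.7, -0.1]
width: 0.0748
grip_force: 0.0
time: 29.95
ee_pos: [0.3858, -0.0371, 0.2135]
eef_rot: [179.9, -0.2, 13.7]
force: [0.2, 0.3, -0.4]
width: 0.08
grip_force: 0.0
[627.0, -8.5] 85.8 [147.0, 70.0] [239, 216, 108] 0.9
[417.7, 245.7] 3.7 [139.0, 65.0] [237, 150, 88] 0.81
[456.7, -9.6] 0.5 [98.0, 62.0] [239, 237, 235] 0.74
[429.3, 127.0] 10.8 [137.0, 64.0] [184, 133, 96] 0.71
[386.9, 343.5] -3.9 [140.0, 69.0] [232, 201, 149] 0.67
[628.5, -91.3] -89.5 [514.0, 233.0] [173, 167, 149] 0.5
[627.0, -8.5]
shift [0.2259 0.0752 0.1139] turn [ 2.7000e-03 -1.1000e-03 -1.2524e+00]
[417.7, 245.7]
shift [ 0.053  -0.2753  0.113 ] turn [ 0.0012 -0.0024  0.1805]
[456.7, -9.6]
shift [ 0.0294 -0.0207  0.1133] turn [ 0.0012 -0.0024  0.2363]
[429.3, 127.0]
shift [ 0.0348 -0.1515  0.1131] turn [ 0.0014 -0.0023  0.0566]
[386.9, 343.5]
shift [ 0.0484 -0.3837  0.1128] turn [ 0.0011 -0.0025  0.3131]
[628.5, -91.3]
shift [0.233  0.0656 0.1139] turn [-1.0000e-03 -2.9000e-03  1.8071e+00]
[ 0.38587142 -0.03713284  0.21327836]
```

```bash
python3 -m inch '[[0.009,-0.024,0,0,0,0.11,0.075],[0.009,-0.024,0,0,0,0.213,0.075],[0.009,-0.024,0.05,0,0,0.213,0.075],[0.009,-0.024,0.1,0,0,0.213,0.075],[0.009,-0.024,0.13,0,0,0.213,0.075],[0.009,-0.024,0.144,0,0,0.213,0.075],[0.009,-0.024,0.145,0,0,0.213,0.075],[0.009,-0.024,0.145,0,0,0.213,0.075],[0.009,-0.024,0.145,0,0,0.213,0.075],[0.009,-0.024,0.145,0,0,0.213,0.075]]'
python3 -m inch '[[0,0,0,0,0,0,0.0],[0,0,0,0,0,0,0.0],[0,0,0,0,0,0,0],[0,0,0,0,0,0,0],[0,0,0,0,0,0,0],[0,0,0,0,0,0,0],[0,0,0,0,0,0,0],[0,0,-0.03,0,0,0,0],[0,0,-0.06,0,0,0,0],[0,0,-0.09,0,0,0,0]]' 50
python3 - <<'E'
from h import *
to(.6195,-.050,.155,86.7)
E
```

```text
time: 31.3
ee_pos: [0.389, -0.0117, 0.0676]
eef_rot: [180.0, -0.1, 1.8]
force: [-0.2, -1.0, 0.7]
width: 0.0753
grip_force: 0.0
time: 32.55
ee_pos: [0.388, -0.0114, 0.1577]
eef_rot: [-180.0, 0.0, 1.8]
force: [0.5, 0.6, -1.2]
width: 0.0618
grip_force: 55.5
shift [0.2301 0.0459 0.0026] turn [-4.0000e-04  3.0000e-04 -1.4812e+00]
```

```bash
python3 -m inch '[[0.01,0,0,0,0,-0.18,0],[0.04,0.01,0,0,0,-0.36,0],[0.08,0.02,0,0,0,-0.54,0],[0.12,0.03,0,0,0,-0.72,0],[0.16,0.04,0,0,0,-0.9,0],[0.2,0.046,0,0,0,-1.08,0],[0.23,0.046,0,0,0,-1.26,0],[0.23,0.046,0,0,0,-1.44,0],[0.23,0.046,0,0,0,-1.48,0],[0.23,0.046,0,0,0,-1.48,0]]'
python3 -m inch '[[0,0,0.015,0,0,0,0],[0,0,0.03,0,0,0,0],[0,0,0.045,0,0,0,0],[0,0,0.055,0,0,0,0],[0,0,0.06,0,0,0,0],[0,0,0.061,0,0,0,0],[0,0,0.061,0,0,0,0],[0,0,0.061,0,0,0,0],[0,0,0.061,0,0,0,0],[0,0,0.061,0,0,0,0]]'
```

```text
time: 33.8
ee_pos: [0.6194, -0.0501, 0.1564]
eef_rot: [-179.9, -0.0, 86.6]
force: [-0.0, -1.3, -0.6]
width: 0.0617
grip_force: 55.5
time: 35.05
ee_pos: [0.6199, -0.0502, 0.0961]
eef_rot: [180.0, 0.0, 86.6]
force: [-0.1, -0.4, -0.4]
width: 0.0621
grip_force: 55.5
```

```bash
python3 -m inch '[[0,0,0.002,0,0,0,0],[0,0,0.002,0,0,0,0.075],[0,0,0.002,0,0,0,0.075],[0,0,0.002,0,0,0,0.075],[0,0,-0.02,0,0,0,0.08],[0,0,-0.06,0,0,0,0.08],[0,-0.03,-0.1,0,0,0.1,0.08],[0.02,-0.08,-0.1,0,0,0.25,0.08],[0.05,-0.13,-0.1,0,0,0.4,0.08],[0.08,-0.18,-0.1,0,0,0.58,0.08]]'
python3 - <<'E'
from h import *
boards();save('top','t5',crop=(200,140,330,230),s=6)
to(.3834,.1180,.069,11)
E
```

```text
time: 36.3
ee_pos: [0.4434, 0.0409, 0.1962]
eef_rot: [180.0, -0.0, 53.0]
force: [0.6, 0.3, 0.9]
width: 0.0802
grip_force: 0.0
[417.7, 245.9] 3.4 [140.0, 66.0] [238, 151, 89] 0.81
[450.1, 158.8] -7.4 [97.0, 30.0] [184, 133, 96] 0.76
[624.5, -5.9] 87.7 [142.0, 68.0] [239, 237, 235] 0.69
shift [ 0.027  -0.0919  0.1262] turn [-0.0017  0.0021  0.7428]
```

View pics/t5.png

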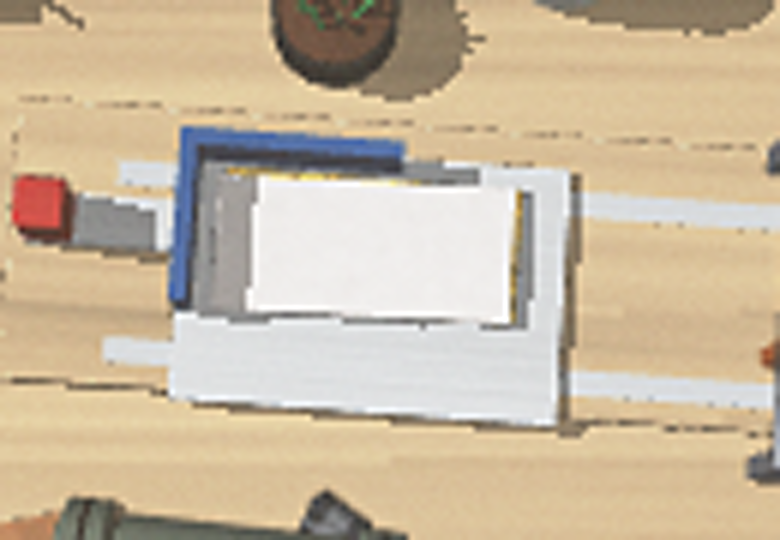

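```bash
python3 -m inch '[[0.014,-0.045,0,0,0,0.18,0.076],[0.027,-0.092,0,0,0,0.36,0.076],[0.027,-0.092,0.0,0,0,0.54,0.076],[0.027,-0.092,0.02,0,0,0.72,0.076],[0.027,-0.092,0.06,0,0,0.743,0.076],[0.027,-0.092,0.1,0,0,0.743,0.076],[0.027,-0.092,0.12,0,0,0.743,0.076],[0.027,-0.092,0.127,0,0,0.743,0.076],[0.027,-0.092,0.127,0,0,0.743,0.076],[0.027,-0.092,0.127,0,0,0.743,0.076]]'
python3 -m inch '[[0,0,0,0,0,0,0.0],[0,0,0,0,0,0,0.0],[0,0,0,0,0,0,0],[0,0,0,0,0,0,0],[0,0,0,0,0,0,0],[0,0,0,0,0,0,0],[0,0,0,0,0,0,0],[0,0,-0.03,0,0,0,0],[0,0,-0.06,0,0,0,0],[0,0,-0.09,0,0,0,0]]' 50
python3 - <<'E'
from h import *
to(.6195,-.050,.160,86.7)
E
```

```text
time: 37.7
ee_pos: [0.3884, 0.1168, 0.0699]
eef_rot: [180.0, -0.2, 10.8]
force: [-0.5, 0.3, -0.3]
width: 0.076
grip_force: 0.0
time: 38.95
ee_pos: [0.387, 0.1168, 0.1604]
eef_rot: [180.0, -0.1, 10.8]
force: [0.7, 0.0, -1.2]
width: 0.0614
grip_force: 54.0
shift [0.197  0.2076 0.0006] turn [ 9.0000e-04 -9.0000e-04 -1.3241e+00]
```

```bash
python3 -m inch '[[0.02,0.02,0,0,0,-0.18,0],[0.05,0.05,0,0,0,-0.36,0],[0.08,0.08,0,0,0,-0.54,0],[0.11,0.115,0,0,0,-0.72,0],[0.14,0.15,0,0,0,-0.9,0],[0.17,0.18,0,0,0,-1.08,0],[0.198,0.2045,0,0,0,-1.26,0],[0.198,0.2045,0,0,0,-1.324,0],[0.198,0.2045,0,0,0,-1.324,0],[0.198,0.2045,0,0,0,-1.324,0]]'
python3 -m inch '[[0,0,0.015,0,0,0,0],[0,0,0.03,0,0,0,0],[0,0,0.045,0,0,0,0],[0,0,0.053,0,0,0,0],[0,0,0.056,0,0,0,0],[0,0,0.058,0,0,0,0],[0,0,0.058,0,0,0,0],[0,0,0.058,0,0,0,0],[0,0,0.058,0,0,0,0],[0,0,0.058,0,0,0,0]]'
python3 -m inch '[[0,0,0.0,0,0,0,0.075],[0,0,0.0,0,0,0,0.075],[0,0,0.0,0,0,0,0.075],[0,0,-0.02,0,0,0,0.08],[0,0,-0.06,0,0,0,0.08],[0,-0.03,-0.1,0,0,0.1,0.08],[0.02,-0.08,-0.1,0,0,0.25,0.08],[0.05,-0.13,-0.1,0,0,0.4,0.08],[0.08,-0.18,-0.1,0,0,0.58,0.08],[0.13,-0.2,-0.1,0,0,0.75,0.08]]'
python3 - <<'E'
from h import *
boards()
a=np.radians(3.6);to(.4177-.047*np.cos(a),.2458-.047*np.sin(a),.069,3.6)
E
```

```text
time: 40.2
ee_pos: [0.6194, -0.0465, 0.159]
eef_rot: [-180.0, -0.0, 86.6]
force: [-0.4, -0.4, -0.6]
width: 0.0616
grip_force: 54.2
time: 41.45
ee_pos: [0.6204, -0.047, 0.1027]
eef_rot: [179.9, 0.0, 86.7]
force: [-2.4, 0.8, 6.7]
width: 0.0616
grip_force: 55.5
time: 42.7
ee_pos: [0.426, 0.093, 0.2016]
eef_rot: [180.0, 0.0, 43.6]
force: [0.6, -0.1, -0.2]
width: 0.08
grip_force: 0.0
[386.4, 345.7] -3.6 [142.0, 67.0] [233, 204, 151] 0.94
[417.2, 250.7] 1.4 [140.0, 65.0] [238, 151, 89] 0.7
[626.8, -5.6] -89.9 [143.0, 66.0] [182, 133, 97] 0.65
shift [ 0.0626 -0.1441  0.1331] turn [-0.0012 -0.0012  0.7097]
```

```bash
python3 -m inch '[[0.02,-0.05,0,0,0,0.18,0.083],[0.045,-0.1,0,0,0,0.36,0.083],[0.065,-0.149,0.0,0,0,0.54,0.083],[0.065,-0.149,0.02,0,0,0.717,0.083],[0.065,-0.149,0.06,0,0,0.717,0.083],[0.065,-0.149,0.07,0,0,0.717,0.083],[0.065,-0.149,0.07,0,0,0.717,0.083],[0.065,-0.149,0.07,0,0,0.717,0.083],[0.065,-0.149,0.07,0,0,0.717,0.083],[0.065,-0.149,0.07,0,0,0.717,0.083]]'
python3 - <<'E'
from h import *
boards()
print(get_obs()['ee_pos'])
E
```

```text
time: 44.05
ee_pos: [0.3721, 0.2449, 0.1317]
eef_rot: [-180.0, -0.1, 3.0]
force: [0.3, -0.2, -0.4]
width: 0.0831
grip_force: 0.0
[627.0, -6.9] -89.6 [146.0, 66.0] [183, 134, 98] 0.85
[434.8, 248.3] 1.4 [104.0, 65.0] [238, 152, 90] 0.62
[0.37179107 0.24484314 0.13132225]
```

```bash
python3 -m inch '[[0,-0.002,0.02,0,0,0.02,0.083],[0,-0.002,0.045,0,0,0.02,0.08],[0,-0.002,0.06,0,0,0.02,0.08],[0,-0.002,0.062,0,0,0.02,0.08],[0,-0.002,0.062,0,0,0.02,0.08],[0,-0.002,0.062,0,0,0.02,0],[0,-0.002,0.062,0,0,0.02,0],[0,-0.002,0.062,0,0,0.02,0],[0,-0.002,0.062,0,0,0.02,0],[0,-0.002,0.062,0,0,0.02,0]]' 50
python3 -m inch '[[0,0,0,0,0,0,0.0],[0,0,0,0,0,0,0.0],[0,0,-0.02,0,0,0,0],[0,0,-0.04,0,0,0,0],[0,0,-0.07,0,0,0,0],[0,0,-0.1,0,0,0,0],[0,0,-0.1,0,0,0,0],[0,0,-0.1,0,0,0,0],[0,0,-0.1,0,0,0,0],[0,0,-0.1,0,0,0,0]]' 50
python3 - <<'E'
from h import *
to(.6195,-.050,.165,86.7)
E
```

```text
time: 45.4
ee_pos: [0.3723, 0.2472, 0.0703]
eef_rot: [-180.0, -0.1, 1.9]
force: [-1.5, -1.0, 5.9]
width: 0.0618
grip_force: 52.6
time: 46.65
ee_pos: [0.3708, 0.2465, 0.1678]
eef_rot: [180.0, 0.1, 1.9]
force: [-0.5, 0.5, -0.6]
width: 0.0613
grip_force: 54.2
shift [0.239  0.3044 0.0025] turn [-1.0000e-03  2.4000e-03 -1.4808e+00]
```

```bash
python3 -m inch '[[0.02,0.02,0,0,0,-0.18,0],[0.05,0.06,0,0,0,-0.36,0],[0.08,0.11,0,0,0,-0.54,0],[0.11,0.16,0,0,0,-0.72,0],[0.14,0.2,0,0,0,-0.9,0],[0.17,0.25,0,0,0,-1.08,0],[0.21,0.29,0,0,0,-1.26,0],[0.239,0.304,0,0,0,-1.44,0],[0.239,0.304,0,0,0,-1.481,0],[0.239,0.304,0,0,0,-1.481,0]]'
python3 -m inch '[[0,0,0.015,0,0,0,0],[0,0,0.03,0,0,0,0],[0,0,0.045,0,0,0,0],[0,0,0.053,0,0,0,0],[0,0,0.056,0,0,0,0],[0,0,0.058,0,0,0,0],[0,0,0.058,0,0,0,0],[0,0,0.058,0,0,0,0],[0,0,0.058,0,0,0,0],[0,0,0.058,0,0,0,0]]'
python3 -m inch '[[0,0,0.0,0,0,0,0.075],[0,0,0.0,0,0,0,0.075],[0,0,0.0,0,0,0,0.075],[0,0,-0.02,0,0,0,0.083],[0,0,-0.06,0,0,0,0.083],[0,-0.03,-0.1,0,0,0.1,0.083],[0.04,-0.06,-0.1,0,0,0.25,0.083],[0.1,-0.08,-0.1,0,0,0.4,0.083],[0.16,-0.1,-0.1,0,0,0.58,0.083],[0.2,-0.14,-0.1,0,0,0.75,0.083]]'
python3 - <<'E'
from h import *
boards();save('top','t6',crop=(200,140,330,230),s=6)
a=np.radians(-3.6);to(.3870-.043*np.cos(a),.345-.043*np.sin(a),.13,-3.6)
E
```

```text
time: 47.9
ee_pos: [0.6199, -0.0496, 0.1676]
eef_rot: [-179.9, -0.0, 86.7]
force: [-0.0, -0.1, 0.4]
width: 0.0614
grip_force: 54.3
time: 49.15
ee_pos: [0.6203, -0.0493, 0.1111]
eef_rot: [180.0, 0.0, 86.7]
force: [-0.5, 0.3, 0.0]
width: 0.0612
grip_force: 54.3
time: 50.4
ee_pos: [0.4931, 0.16, 0.2133]
eef_rot: [179.9, -0.2, 43.5]
force: [-0.3, 1.3, 0.5]
width: 0.0829
grip_force: 0.0
[627.6, -5.2] 87.2 [146.0, 66.0] [239, 154, 93] 0.82
[388.0, 349.5] 1.9 [140.0, 62.0] [236, 210, 155] 0.65
shift [ 0.0253 -0.2368  0.082 ] turn [ 1.000e-04 -1.000e-03  8.334e-01]
```

View pics/t6.png

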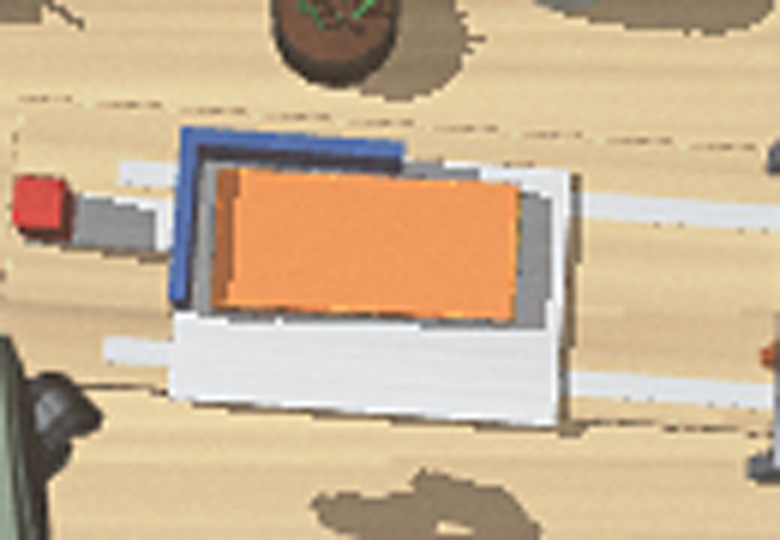

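The four-board stack on the sled looks tidy, within a few mm. Next is the wood board.

```bash
python3 -m inch '[[0.01,-0.06,0,0,0,0.18,0.083],[0.02,-0.12,0,0,0,0.36,0.083],[0.025,-0.18,0.0,0,0,0.54,0.083],[0.025,-0.237,0.0,0,0,0.72,0.083],[0.025,-0.237,0.04,0,0,0.825,0.083],[0.025,-0.237,0.07,0,0,0.825,0.083],[0.025,-0.237,0.07,0,0,0.825,0.083],[0.025,-0.237,0.07,0,0,0.825,0.083],[0.025,-0.237,0.07,0,0,0.825,0.083],[0.025,-0.237,0.07,0,0,0.825,0.083]]'
python3 - <<'E'
from h import *
boards()
to(.344,.347,.069,-3)
save('scene','s5',crop=(190,90,320,180),s=6)
E
```

```text
time: 51.8
ee_pos: [0.3472, 0.3465, 0.1422]
eef_rot: [-179.9, -0.1, -3.5]
force: [0.6, 0.4, -0.5]
width: 0.0832
grip_force: 0.0
[626.1, -7.5] 87.7 [146.0, 69.0] [236, 149, 90] 0.95
[404.5, 342.7] -3.1 [104.0, 66.0] [232, 203, 150] 0.9
shift [-0.0028 -0.0004  0.0726] turn [-0.0009 -0.0012 -0.0077]
```

View pics/s5.png

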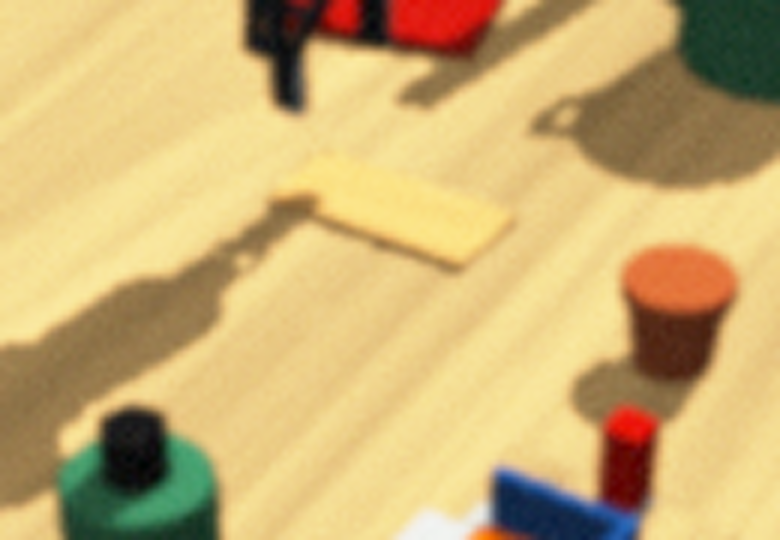

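The fingers are over the wood board's near end and aligned with it. Descending to grip.

```bash
python3 -m inch '[[-0.002,0,0.03,0,0,0,0.083],[-0.002,0,0.06,0,0,0,0.08],[-0.002,0,0.071,0,0,0,0.08],[-0.002,0,0.073,0,0,0,0.08],[-0.002,0,0.073,0,0,0,0.08],[-0.002,0,0.073,0,0,0,0],[-0.002,0,0.073,0,0,0,0],[-0.002,0,0.073,0,0,0,0],[-0.002,0,0.073,0,0,0,0],[-0.002,0,0.073,0,0,0,0]]' 50
python3 -m inch '[[0,0,0,0,0,0,0.0],[0,0,0,0,0,0,0.0],[0,0,-0.02,0,0,0,0],[0,0,-0.04,0,0,0,0],[0,0,-0.07,0,0,0,0],[0,0,-0.1,0,0,0,0],[0.03,0,-0.1,0,0,0,0],[0.07,0,-0.1,0,0,0,0],[0.1,0.05,-0.1,0,0,-0.1,0],[0.1,0.1,-0.1,0,0,-0.28,0]]' 50
python3 - <<'E'
from h import *
to(.6195,-.048,.165,86.7)
E
```

```text
time: 53.2
ee_pos: [0.3451, 0.3471, 0.0696]
eef_rot: [-179.9, -0.1, -3.4]
force: [-0.9, -0.7, 4.9]
width: 0.0611
grip_force: 52.8
time: 54.45
ee_pos: [0.4407, 0.2395, 0.1692]
eef_rot: [180.0, -0.2, 12.9]
force: [0.4, -1.0, -0.6]
width: 0.0616
grip_force: 54.5
shift [0.1099 0.3202 0.0047] turn [ 0.0028 -0.0035 -1.2876]
```

```bash
python3 -m inch '[[0.01,0.04,0,0,0,-0.18,0],[0.03,0.08,0,0,0,-0.36,0],[0.05,0.13,0,0,0,-0.54,0],[0.07,0.18,0,0,0,-0.72,0],[0.09,0.24,0,0,0,-0.9,0],[0.11,0.29,0,0,0,-1.08,0],[0.11,0.32,0,0,0,-1.26,0],[0.11,0.32,0,0,0,-1.288,0],[0.11,0.32,0,0,0,-1.288,0],[0.11,0.32,0,0,0,-1.288,0]]'
python3 -m inch '[[0,0,0.015,0,0,0,0],[0,0,0.03,0,0,0,0],[0,0,0.042,0,0,0,0],[0,0,0.048,0,0,0,0],[0,0,0.05,0,0,0,0],[0,0,0.052,0,0,0,0],[0,0,0.053,0,0,0,0],[0,0,0.053,0,0,0,0],[0,0,0.053,0,0,0,0],[0,0,0.053,0,0,0,0]]'
```

```text
time: 55.7
ee_pos: [0.6147, -0.0464, 0.1679]
eef_rot: [-180.0, -0.0, 86.4]
force: [0.1, -0.0, -0.2]
width: 0.0616
grip_force: 54.6
time: 56.95
ee_pos: [0.6153, -0.0477, 0.1151]
eef_rot: [180.0, 0.0, 86.4]
force: [0.1, 0.2, 0.0]
width: 0.0615
grip_force: 54.6
```

```bash
python3 -m inch '[[0,0.004,0,0,0,0,0],[0,0.004,0.001,0,0,0,0],[0,0.004,0.001,0,0,0,0.075],[0,0.004,0.001,0,0,0,0.078],[0,0.004,0.001,0,0,0,0.078],[0,0.004,-0.02,0,0,0,0.08],[0,0.004,-0.06,0,0,0,0.08],[-0.03,0.002,-0.06,0,0,0,0.0],[-0.055,0.002,-0.06,0,0,0,0.0],[-0.055,0.002,-0.06,0,0,0,0]]' 50
python3 - <<'E'
from h import *
print(get_obs()['width']);to(.6155,-.101,.098,86.7)
save('scene','s6',crop=(200,130,310,240),s=5)
E
```

```text
time: 58.2
ee_pos: [0.6143, -0.1044, 0.1769]
eef_rot: [179.8, 0.0, 86.3]
force: [-0.4, 1.0, 0.1]
width: 0.0255
grip_force: 0.0
0.025514805192948183
shift [0.0035 0.0007 0.0789] turn [ 0.0027  0.0008 -0.0076]
```

View pics/s6.png

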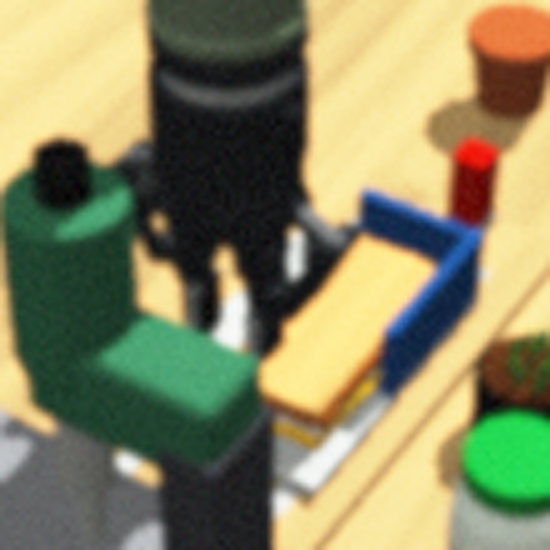

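The stack of five is intact beside the fences. I'll lower the closed fingers at the open −y end and push toward +y.

```bash
python3 -m inch '[[0,0,0.03,0,0,-0.007,0],[0,0,0.06,0,0,-0.007,0],[0,0,0.075,0,0,-0.007,0],[0,0,0.078,0,0,-0.007,0],[0,0,0.078,0,0,-0.007,0],[0.004,0,0.078,0,0,-0.007,0],[0.008,0,0.078,0,0,-0.007,0],[0.012,0,0.078,0,0,-0.007,0],[0.016,0,0.078,0,0,-0.007,0],[0.016,0,0.078,0,0,-0.007,0]]' 50
python3 -m inch '[[0.001,0,0,0,0,0,0],[0.002,0,0,0,0,0,0],[0.003,0,0,0,0,0,0],[0.004,0,0,0,0,0,0],[0.005,0,0,0,0,0,0],[0.006,0,0,0,0,0,0],[0.006,0,0,0,0,0,0],[0.006,0,0,0,0,0,0],[0.006,0,0,0,0,0,0],[0.006,0,0,0,0,0,0]]' 50
```

```text
time: 59.5
ee_pos: [0.6148, -0.0864, 0.097]
eef_rot: [180.0, 0.0, 86.8]
force: [-0.5, -0.6, -0.4]
width: -0.0002
grip_force: 0.0
time: 60.75
ee_pos: [0.6151, -0.0807, 0.0969]
eef_rot: [180.0, -0.0, 86.8]
force: [-0.3, -0.4, 0.2]
width: -0.0003
grip_force: 0.5
```

```bash
python3 -m inch '[[0.001,0,0,0,0,0,0],[0.002,0,0,0,0,0,0],[0.003,0,0,0,0,0,0],[0.004,0,0,0,0,0,0],[0.004,0,0,0,0,0,0],[0.004,0,0,0,0,0,0],[0.004,0,0,0,0,0,0],[0.004,0,0,0,0,0,0],[0.004,0,0,0,0,0,0],[0.004,0,0,0,0,0,0]]' 
python3 -m inch '[[0.001,0,0,0,0,0,0],[0.002,0,0,0,0,0,0],[0.003,0,0,0,0,0,0],[0.003,0,0,0,0,0,0],[0.003,0,0,0,0,0,0],[0.003,0,0,0,0,0,0],[0.003,0,0,0,0,0,0],[0.003,0,0,0,0,0,0],[0.003,0,0,0,0,0,0],[0.003,0,0,0,0,0,0]]' 
python3 - <<'E'
from h import *
save('top','t7',crop=(200,140,330,230),s=6)
E
```

```text
time: 62.0
ee_pos: [0.6153, -0.077, 0.0969]
eef_rot: [-180.0, 0.0, 86.8]
force: [-0.7, -5.1, 0.4]
width: -0.0001
grip_force: 2.3
time: 63.25
ee_pos: [0.6151, -0.0763, 0.0969]
eef_rot: [-180.0, 0.3, 86.8]
force: [-3.2, -12.5, 0.9]
width: 0.0002
grip_force: 5.6
```

View pics/t7.png

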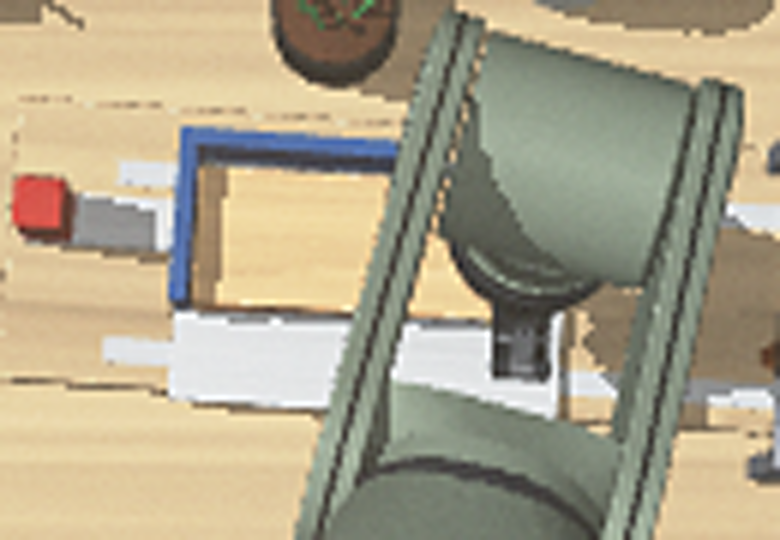

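The stack is flush against the end fence, blocked at about 12 N. Next is the x-direction tap.

```bash
python3 -m inch '[[-0.006,0,0,0,0,0,0],[-0.012,0,0,0,0,0,0],[-0.012,0,-0.03,0,0,0,0],[-0.012,0,-0.06,0,0,0,0],[0.02,-0.04,-0.06,0,0,0,0],[0.06,-0.057,-0.06,0,0,0,0],[0.1,-0.057,-0.06,0,0,0,0],[0.1,-0.057,-0.03,0,0,0,0],[0.1,-0.057,0,0,0,0,0],[0.1,-0.057,0,0,0,0,0]]' 
python3 -m inch '[[0,0.002,0,0,0,0,0],[0,0.004,0,0,0,0,0],[0,0.006,0,0,0,0,0],[0,0.008,0,0,0,0,0],[0,0.01,0,0,0,0,0],[0,0.011,0,0,0,0,0],[0,0.012,0,0,0,0,0],[0,0.012,0,0,0,0,0],[0,0.012,0,0,0,0,0],[0,0.012,0,0,0,0,0]]' 
```

```text
time: 64.55
ee_pos: [0.5628, 0.0302, 0.0951]
eef_rot: [-179.8, -0.1, 86.8]
force: [0.2, 0.0, -0.1]
width: 0.0004
grip_force: 0.0
time: 65.8
ee_pos: [0.576, 0.0286, 0.0969]
eef_rot: [-180.0, -0.0, 86.8]
force: [0.2, -0.5, -0.0]
width: 0.0002
grip_force: 0.0
```

```bash
python3 -m inch '[[0,0.001,0,0,0,0,0],[0,0.002,0,0,0,0,0],[0,0.003,0,0,0,0,0],[0,0.004,0,0,0,0,0],[0,0.005,0,0,0,0,0],[0,0.006,0,0,0,0,0],[0,0.006,0,0,0,0,0],[0,0.006,0,0,0,0,0],[0,0.006,0,0,0,0,0],[0,0.006,0,0,0,0,0]]' 
python3 -m inch '[[0,0.001,0,0,0,0,0],[0,0.002,0,0,0,0,0],[0,0.003,0,0,0,0,0],[0,0.004,0,0,0,0,0],[0,0.004,0,0,0,0,0],[0,0.004,0,0,0,0,0],[0,0.004,0,0,0,0,0],[0,0.004,0,0,0,0,0],[0,0.004,0,0,0,0,0],[0,0.004,0,0,0,0,0]]' 
```

```text
time: 67.05
ee_pos: [0.582, 0.0283, 0.0968]
eef_rot: [-180.0, 0.0, 86.8]
force: [-1.3, 0.5, 0.3]
width: -0.0
grip_force: 0.7
time: 68.3
ee_pos: [0.5839, 0.0281, 0.0968]
eef_rot: [-179.6, 0.0, 86.8]
force: [-9.6, 0.1, 7.0]
width: 0.0002
grip_force: 4.7
```

```bash
python3 -m inch '[[0,0.001,0,0,0,0,0],[0,0.002,0,0,0,0,0],[0,0.003,0,0,0,0,0],[0,0.003,0,0,0,0,0],[0,-0.006,0,0,0,0,0],[0,-0.015,0,0,0,0,0],[0,-0.015,-0.03,0,0,0,0],[0,-0.015,-0.06,0,0,0,0],[-0.05,0.01,-0.06,0,0,0,0],[-0.11,0.037,-0.06,0,0,0,0]]' 
python3 -m inch '[[-0.008,0,0,0,0,0,0],[-0.008,0,0.02,0,0,0,0],[-0.008,0,0.05,0,0,0,0],[-0.008,0,0.06,0,0,0,0],[-0.008,0,0.06,0,0,0,0],[-0.006,0,0.06,0,0,0,0],[-0.003,0,0.06,0,0,0,0],[0,0,0.06,0,0,0,0],[0.002,0,0.06,0,0,0,0],[0.002,0,0.06,0,0,0,0]]' 
```

```text
time: 69.55
ee_pos: [0.6172, -0.081, 0.1582]
eef_rot: [179.8, 0.0, 87.0]
force: [0.6, -0.5, 0.4]
width: 0.0003
grip_force: 0.0
time: 70.8
ee_pos: [0.6159, -0.0786, 0.097]
eef_rot: [180.0, 0.0, 86.8]
force: [-0.1, -0.2, -0.4]
width: 0.0001
grip_force: 0.0
```

```bash
python3 -m inch '[[0.001,0,0,0,0,0,0],[0.002,0,0,0,0,0,0],[0.003,0,0,0,0,0,0],[0.004,0,0,0,0,0,0],[0.005,0,0,0,0,0,0],[0.005,0,0,0,0,0,0],[0.005,0,0,0,0,0,0],[0.005,0,0,0,0,0,0],[0.005,0,0,0,0,0,0],[0.005,0,0,0,0,0,0]]' 
python3 -m inch '[[-0.002,0,0,0,0,0,0],[-0.01,0,0,0,0,0,0],[-0.02,0,0,0,0,0,0],[-0.02,0,-0.03,0,0,0,0],[-0.02,0,-0.06,0,0,0,0],[-0.02,-0.05,-0.1,0,0,0,0],[0.02,-0.1,-0.1,0,0,0,0],[0.06,-0.15,-0.1,0,0,0,0],[0.1,-0.19,-0.1,0,0,0,0],[0.15,-0.2,-0.1,0,0,0,0]]' 
python3 - <<'E'
from h import *
im=snapshot('top');im=im[140:230,200:330]; a=cv2.resize(im,None,fx=6,fy=6,interpolation=cv2.INTER_CUBIC)
cv2.imwrite('pics/t8.png',a[...,::-1])
print(boards(.05))
E
```

```text
time: 72.05
ee_pos: [0.6163, -0.0756, 0.097]
eef_rot: [180.0, 0.2, 86.8]
force: [-0.3, -6.9, -0.8]
width: 0.0
grip_force: 3.4
time: 73.3
ee_pos: [0.4216, 0.0878, 0.1963]
eef_rot: [-179.9, -0.0, 86.7]
force: [1.6, -0.1, -0.2]
width: -0.0001
grip_force: 0.0
[627.6, 3.4] 86.3 [140.0, 65.0] [233, 204, 152] 0.75
[435.2, -366.0] -79.6 [76.0, 42.0] [113, 84, 59] 0.65
[611.1, 28.4] 85.6 [260.0, 130.0] [218, 220, 220] 0.3
[([627.6, 3.4], 86.3, [140.0, 65.0], [233, 204, 152], 0.75), ([435.2, -366.0], -79.6, [76.0, 42.0], [113, 84, 59], 0.65), ([611.1, 28.4], 85.6, [260.0, 130.0], [218, 220, 220], 0.3)]
```

View pics/t8.png

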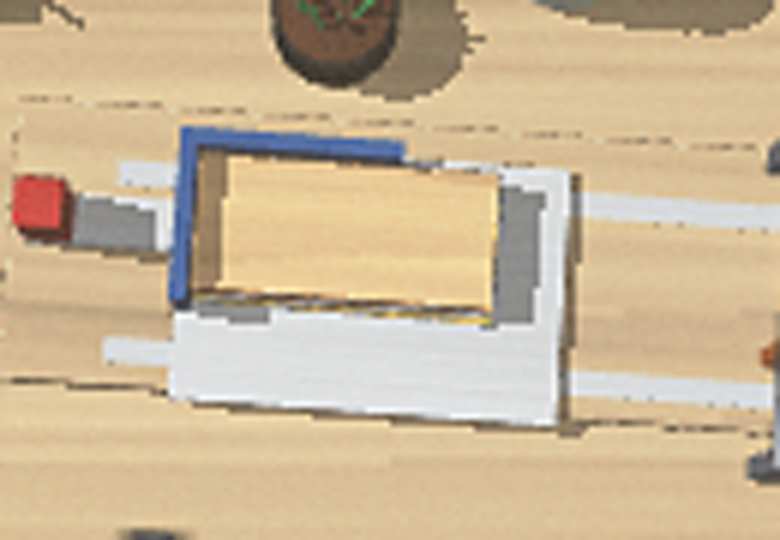

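The top board is flush, but a thin yellow strip at (490,322) suggests the bottom board may sit about 2 mm out: the tips were 4 mm above the floor. I'll tap again about 2.5 mm lower.

```bash
python3 -m inch '[[-0.02,0.05,0,0,0,0,0],[-0.04,0.1,0,0,0,0,0],[-0.051,0.141,0,0,0,0,0],[-0.051,0.141,0,0,0,0,0],[-0.051,0.141,0.05,0,0,0,0],[-0.051,0.141,0.09,0,0,0,0],[-0.051,0.141,0.1,0,0,0,0],[-0.051,0.141,0.1,0,0,0,0],[-0.051,0.141,0.1,0,0,0,0],[-0.051,0.141,0.1,0,0,0,0]]' 
python3 - <<'E'
from h import *
to(.578,.028,.0945,86.7)
E
```

```text
time: 74.7
ee_pos: [0.5641, 0.0282, 0.0989]
eef_rot: [179.8, 0.0, 86.8]
force: [-0.6, 0.4, 0.5]
width: 0.0002
grip_force: 0.0
shift [0.0006 0.0139 0.0044] turn [0.0037 0.0002 0.0021]
```

```bash
python3 -m inch '[[0,0,0.001,0,0,0,0],[0,0,0.002,0,0,0,0],[0,0,0.002,0,0,0,0],[0,0,0.002,0,0,0,0],[0,0,0.002,0,0,0,0],[0,0,0.002,0,0,0,0],[0,0.005,0.002,0,0,0,0],[0,0.01,0.002,0,0,0,0],[0,0.012,0.002,0,0,0,0],[0,0.012,0.002,0,0,0,0]]' 
python3 -m inch '[[0,0.001,0,0,0,0,0],[0,0.002,0,0,0,0,0],[0,0.003,0,0,0,0,0],[0,0.004,0,0,0,0,0],[0,0.005,0,0,0,0,0],[0,0.006,0,0,0,0,0],[0,0.006,0,0,0,0,0],[0,0.006,0,0,0,0,0],[0,0.006,0,0,0,0,0],[0,0.006,0,0,0,0,0]]' 
```

```text
time: 75.95
ee_pos: [0.5749, 0.0277, 0.0949]
eef_rot: [180.0, -0.0, 86.8]
force: [-0.3, -0.1, 0.0]
width: 0.0002
grip_force: 0.0
time: 77.2
ee_pos: [0.5807, 0.0273, 0.0949]
eef_rot: [-180.0, -0.0, 86.8]
force: [0.1, 0.6, 0.3]
width: 0.0002
grip_force: 0.0
```

```bash
python3 -m inch '[[0,0,0.001,0,0,0,0],[0,0.001,0.001,0,0,0,0],[0,0.002,0.001,0,0,0,0],[0,0.003,0.001,0,0,0,0],[0,0.004,0.001,0,0,0,0],[0,0.005,0.001,0,0,0,0],[0,0.006,0.001,0,0,0,0],[0,0.006,0.001,0,0,0,0],[0,0.006,0.001,0,0,0,0],[0,0.006,0.001,0,0,0,0]]' 
python3 -m inch '[[0,0.001,0,0,0,0,0],[0,0.002,0,0,0,0,0],[0,0.002,0,0,0,0,0],[0,0.002,0,0,0,0,0],[0,0.002,0,0,0,0,0],[0,0.002,0,0,0,0,0],[0,0.002,0,0,0,0,0],[0,0.002,0,0,0,0,0],[0,0.002,0,0,0,0,0],[0,0.002,0,0,0,0,0]]' 
```

```text
time: 78.45
ee_pos: [0.5841, 0.0272, 0.0936]
eef_rot: [-179.6, 0.0, 86.8]
force: [-9.8, 1.1, 7.3]
width: 0.0
grip_force: 5.6
time: 79.7
ee_pos: [0.5844, 0.0272, 0.0936]
eef_rot: [-179.3, 0.0, 86.8]
force: [-14.8, 0.3, 12.6]
width: -0.0001
grip_force: 8.6
```

```bash
python3 -m inch '[[0,-0.006,0,0,0,0,0],[0,-0.015,0,0,0,0,0],[0,-0.015,-0.03,0,0,0,0],[0,-0.015,-0.06,0,0,0,0],[-0.05,0.01,-0.06,0,0,0,0],[-0.11,0.035,-0.06,0,0,0,0],[-0.118,0.035,-0.06,0,0,0,0],[-0.118,0.035,-0.03,0,0,0,0],[-0.118,0.035,0,0,0,0,0],[-0.118,0.035,0,0,0,0,0]]' 
python3 -m inch '[[0,0,0,0,0,0,0],[0.004,0,0,0,0,0,0],[0.008,0,0,0,0,0,0],[0.011,0,0,0,0,0,0],[0.013,0,0,0,0,0,0],[0.015,0,0,0,0,0,0],[0.017,0,0,0,0,0,0],[0.018,0,0,0,0,0,0],[0.018,0,0,0,0,0,0],[0.018,0,0,0,0,0,0]]' 
```

```text
time: 80.95
ee_pos: [0.6174, -0.0924, 0.0938]
eef_rot: [179.9, -0.0, 86.8]
force: [0.2, -1.3, 1.2]
width: 0.0001
grip_force: 0.0
time: 82.2
ee_pos: [0.6181, -0.076, 0.0939]
eef_rot: [180.0, 0.1, 86.8]
force: [-0.4, -4.5, -0.7]
width: -0.0
grip_force: 2.6
```

```bash
python3 -m inch '[[0.001,0,0,0,0,0,0],[0.002,0,0,0,0,0,0],[0.003,0,0,0,0,0,0],[0.003,0,0,0,0,0,0],[0.003,0,0,0,0,0,0],[0,0,0,0,0,0,0],[-0.01,0,0,0,0,0,0],[-0.02,0,0,0,0,0,0],[-0.02,0,-0.06,0,0,0,0],[-0.02,0,-0.1,0,0,0,0]]' 
python3 -m inch '[[0,-0.05,0,0,0,0,0],[0,-0.1,0,0,0,0,0],[0,-0.15,0,0,0,0,0],[0.05,-0.2,0,0,0,0,0],[0.1,-0.2,0,0,0,0,0],[0.15,-0.2,0,0,0,0,0],[0.18,-0.2,0,0,0,0,0.05],[0.2,-0.2,0,0,0,0,0.05],[0.2,-0.2,0,0,0,0,0.05],[0.2,-0.2,0,0,0,0,0.05]]' 
cat >> h.py <<'E'
TH=np.radians(-3.3)
def sw(k,z,o=(.628,.0035)):
    c,s=np.cos(TH),np.sin(TH); p=np.array(o)+np.array([[c,-s],[s,c]])@(np.array(k)/1000); return [p[0],p[1],z]
def samp(im,cam,X):
    u,v=proj(cam,X); return cv2.getRectSubPix(np.ascontiguousarray(im),(1,1),(float(u),float(v)))[0,0].astype(int)
E
python3 - <<'E'
from h import *
im=snapshot('top');sc=snapshot('scene')
for y in(-60,-30,10,50):
    print('y',y,[(x,*samp(im,'top',sw((x,y),.02))) for x in range(-46,-20,2)])
for x in(-20,0,20):
    print('end x',x,[(y,*samp(sc,'scene',sw((x,y),.02))) for y in range(-84,-34,3)])
E
```

```text
time: 83.45
ee_pos: [0.6175, -0.0952, 0.1958]
eef_rot: [179.9, -0.0, 86.8]
force: [1.7, -0.8, 1.2]
width: -0.0005
grip_force: 0.0
time: 84.7
ee_pos: [0.4283, 0.1155, 0.1939]
eef_rot: [-180.0, 0.0, 86.8]
force: [0.2, -0.5, -0.2]
width: 0.0501
grip_force: 0.0
y -60 [(-46, np.int64(219), np.int64(219), np.int64(221)), (-44, np.int64(218), np.int64(218), np.int64(219)), (-42, np.int64(218), np.int64(219), np.int64(220)), (-40, np.int64(219), np.int64(221), np.int64(224)), (-38, np.int64(220), np.int64(223), np.int64(229)), (-36, np.int64(220), np.int64(205), np.int64(166)), (-34, np.int64(205), np.int64(176), np.int64(103)), (-32, np.int64(157), np.int64(139), np.int64(100)), (-30, np.int64(118), np.int64(101), np.int64(80)), (-28, np.int64(146), np.int64(126), np.int64(98)), (-26, np.int64(244), np.int64(222), np.int64(164)), (-24, np.int64(239), np.int64(213), np.int64(157)), (-22, np.int64(235), np.int64(207), np.int64(153))]
y -30 [(-46, np.int64(220), np.int64(221), np.int64(221)), (-44, np.int64(220), np.int64(221), np.int64(222)), (-42, np.int64(217), np.int64(219), np.int64(220))
[... 3788 characters left out ...]
int64(134), np.int64(134), np.int64(133)), (-72, np.int64(135), np.int64(133), np.int64(130)), (-69, np.int64(135), np.int64(125), np.int64(110)), (-66, np.int64(140), np.int64(120), np.int64(83)), (-63, np.int64(148), np.int64(120), np.int64(70)), (-60, np.int64(141), np.int64(118), np.int64(81)), (-57, np.int64(128), np.int64(108), np.int64(82)), (-54, np.int64(113), np.int64(86), np.int64(66)), (-51, np.int64(116), np.int64(74), np.int64(45)), (-48, np.int64(125), np.int64(72), np.int64(37)), (-45, np.int64(123), np.int64(72), np.int64(34)), (-42, np.int64(128), np.int64(79), np.int64(42)), (-39, np.int64(130), np.int64(83), np.int64(43)), (-36, np.int64(135), np.int64(85), np.int64(42))]
```

The y-end looks good, but the bottom yellow board is about 4 mm out in x. The fingers' backs taper, so I'll push x again with the flat pad sides (tool yaw −3.3°).

```bash
python3 -m inch '[[-0.02,0.02,0,0,0,0.18,0],[-0.04,0.05,0,0,0,0.36,0],[-0.06,0.08,0,0,0,0.54,0],[-0.08,0.11,0,0,0,0.72,0],[-0.08,0.14,0,0,0,0.9,0],[-0.08,0.14,0,0,0,1.08,0],[-0.08,0.14,0,0,0,1.26,0],[-0.08,0.14,0,0,0,1.44,0],[-0.08,0.14,0.03,0,0,1.573,0],[-0.08,0.14,0.06,0,0,1.573,0]]'
python3 - <<'E'
from h import *
to(.568,.028,.0935,-3.3)
E
```

```text
time: 86.05
ee_pos: [0.5641, 0.0271, 0.1337]
eef_rot: [180.0, -0.1, -3.4]
force: [-0.1, 0.3, 0.3]
width: -0.0001
grip_force: 0.0
shift [ 0.0038 -0.0011  0.0402] turn [ 0.0001 -0.0014 -0.0026]
```

```bash
python3 -m inch '[[0,0,0.02,0,0,0,0],[0,0,0.035,0,0,0,0],[0,0,0.04,0,0,0,0],[0,0,0.04,0,0,0,0],[0,0,0.04,0,0,0,0],[0.004,0,0.04,0,0,0,0],[0.008,0,0.04,0,0,0,0],[0.012,0,0.04,0,0,0,0],[0.014,0,0.04,0,0,0,0],[0.014,0,0.04,0,0,0,0]]'
python3 -m inch '[[0.001,0,0,0,0,0,0],[0.002,0,0,0,0,0,0],[0.003,0,0,0,0,0,0],[0.004,0,0,0,0,0,0],[0.005,0,0,0,0,0,0],[0.006,0,0,0,0,0,0],[0.007,0,0,0,0,0,0],[0.008,0,0,0,0,0,0],[0.008,0,0,0,0,0,0],[0.008,0,0,0,0,0,0]]'
```

```text
time: 87.3
ee_pos: [0.5779, 0.0275, 0.0938]
eef_rot: [180.0, 0.0, -3.3]
force: [-0.4, -0.4, -0.0]
width: 0.0002
grip_force: 0.0
time: 88.55
ee_pos: [0.5842, 0.0271, 0.0935]
eef_rot: [180.0, 0.2, -3.3]
force: [-5.6, -0.3, 3.5]
width: 0.0001
grip_force: 2.6
```

```bash
python3 -m inch '[[0.001,0,0,0,0,0,0],[0.001,0,0,0,0,0,0],[0.002,0,0,0,0,0,0],[0.002,0,0,0,0,0,0],[0.003,0,0,0,0,0,0],[0.003,0,0,0,0,0,0],[0.003,0,0,0,0,0,0],[0.003,0,0,0,0,0,0],[0.003,0,0,0,0,0,0],[0.003,0,0,0,0,0,0]]'
python3 -m inch '[[0.001,0,0,0,0,0,0],[0.001,0,0,0,0,0,0],[0.002,0,0,0,0,0,0],[0.002,0,0,0,0,0,0],[0.003,0,0,0,0,0,0],[0.003,0,0,0,0,0,0],[0.003,0,0,0,0,0,0],[0.003,0,0,0,0,0,0],[0.003,0,0,0,0,0,0],[0.003,0,0,0,0,0,0]]'
```

```text
time: 89.8
ee_pos: [0.5863, 0.027, 0.0932]
eef_rot: [180.0, 0.4, -3.3]
force: [-7.1, -0.1, 4.6]
width: 0.0002
grip_force: 3.5
time: 91.05
ee_pos: [0.587, 0.027, 0.0929]
eef_rot: [180.0, 0.7, -3.3]
force: [-13.1, -0.6, 10.6]
width: 0.0
grip_force: 6.5
```

```bash
python3 -m inch '[[0.001,0,0,0,0,0,0],[0.002,0,0,0,0,0,0],[0.003,0,0,0,0,0,0],[0.003,0,0,0,0,0,0],[0.003,0,0,0,0,0,0],[-0.006,0,0,0,0,0,0],[-0.015,0,0,0,0,0,0],[-0.025,0,0,0,0,0,0],[-0.025,0,-0.05,0,0,0,0],[-0.08,0,-0.1,0,0,0,0]]'
python3 -m inch '[[-0.05,-0.06,0,0,0,0,0],[-0.1,-0.1,0,0,0,0,0],[-0.1,-0.1,0,0,0,0,0],[-0.1,-0.1,0,0,0,0,0],[-0.1,-0.1,0,0,0,0,0],[-0.1,-0.1,0,0,0,0,0],[-0.1,-0.1,0,0,0,0,0],[-0.1,-0.1,0,0,0,0,0],[-0.1,-0.1,0,0,0,0,0],[-0.1,-0.1,0,0,0,0,0]]'
cat >> h.py <<'E'
def edges():
    im=snapshot('top');sc=snapshot('scene')
    for y in(-60,-45,-30,-10,10,30,50):
        print('y',y,*['%d:%d,%d,%d'%(x,*samp(im,'top',sw((x,y),.02))) for x in range(-40,-23,2)])
    for x in(0,10,20):
        print('end x',x,*['%d:%d,%d,%d'%(y,*samp(sc,'scene',sw((x,y),.02))) for y in range(-81,-34,3)])
E
python3 - <<'E'
from h import *
edges()
E
```

```text
time: 92.3
ee_pos: [0.5231, 0.0302, 0.1883]
eef_rot: [180.0, -0.3, -3.3]
force: [0.6, -0.4, 1.0]
width: -0.0008
grip_force: 0.0
time: 93.55
ee_pos: [0.4265, 0.1364, 0.1859]
eef_rot: [180.0, 0.0, -3.3]
force: [0.3, -0.1, -0.7]
width: -0.0001
grip_force: 0.0
y -60 -40:219,219,221 -38:221,223,226 -36:224,227,231 -34:207,204,199 -32:145,122,83 -30:118,97,71 -28:151,131,103 -26:243,221,165 -24:238,212,158
y -45 -40:219,220,221 -38:222,223,225 -36:226,229,231 -34:180,173,155 -32:133,119,90 -30:107,93,84 -28:180,152,119 -26:225,193,145 -24:237,210,155
y -30 -40:220,222,222 -38:225,226,227 -36:212,213,215 -34:151,152,155 -32:146,132,106 -30:142,117,78 -28:130,101,76 -26:209,180,134 -24:239,210,156
y -10 -40:222,224,224 -38:225,227,226 -36:229,231,233 -34:197,195,188 -32:134,124,101 -30:102,91,77 -28:165,151,126 -26:245,226,183 -24:238,212,160
y 10 -40:223,225,225 -38:226,228,229 -36:218,220,223 -34:157,158,160 -32:133,128,118 -30:129,114,92 -28:143,111,86 -26:207,177,133 -24:240,213,158
y 30 -40:226,228,228 -38:228,230,231 -36:232,235,235 -34:203,204,202 -32:123,119,114 -30:110,97,81 -28:161
[... 234 characters left out ...]
28,123 -72:131,134,127 -69:135,129,115 -66:139,122,90 -63:145,121,73 -60:140,119,78 -57:133,111,85 -54:122,90,67 -51:120,75,42 -48:130,75,30 -45:159,103,49 -42:202,151,78 -39:241,200,113 -36:250,222,130
end x 10 -81:139,140,138 -78:134,135,133 -75:134,136,135 -72:134,136,128 -69:139,132,116 -66:139,123,87 -63:142,121,76 -60:146,126,90 -57:132,114,89 -54:119,92,70 -51:112,69,41 -48:120,68,32 -45:145,93,44 -42:181,133,71 -39:222,176,98 -36:241,200,114
end x 20 -81:140,142,139 -78:137,139,135 -75:135,137,133 -72:137,136,129 -69:136,127,106 -66:145,125,83 -63:153,126,71 -60:150,127,86 -57:135,112,86 -54:116,89,69 -51:116,74,46 -48:123,70,34 -45:125,71,33 -42:127,78,36 -39:129,82,35 -36:136,84,35
```

The bottom edge now reads about −32 mm with only floor shadow beyond it, and all the end bands line up. Everything is flush, so I'll grip the handle.

```bash
python3 -m inch '[[0.05,-0.02,0,0,0,0,0.05],[0.1,-0.02,0,0,0,0,0.05],[0.15,-0.02,0,0,0,0,0.05],[0.209,-0.02,0,0,0,0,0.05],[0.209,-0.02,0,0,0,0,0.05],[0.209,-0.02,0.0,0,0,0,0.05],[0.209,-0.02,0.03,0,0,0,0.05],[0.209,-0.02,0.06,0,0,0,0.05],[0.209,-0.02,0.08,0,0,0,0.05],[0.209,-0.02,0.08,0,0,0,0.05]]'
python3 -m inch '[[0,0,0,0,0,0,0.05],[0,0,0,0,0,0,0.035],[0,0,0,0,0,0,0.03],[0,0,0,0,0,0,0.028],[0,0,0,0,0,0,0.026],[0,0,0,0,0,0,0.024],[0,0,0,0,0,0,0.022],[0,0,0,0,0,0,0.0],[0,0,0,0,0,0,0],[0,0,0,0,0,0,0]]' 30
```

```text
time: 94.9
ee_pos: [0.634, 0.1444, 0.1042]
eef_rot: [180.0, 0.3, -3.3]
force: [0.9, 0.7, -0.2]
width: 0.0498
grip_force: 0.0
time: 96.15
ee_pos: [0.6363, 0.1444, 0.1061]
eef_rot: [-180.0, -0.0, -3.3]
force: [-0.5, 0.7, 1.6]
width: 0.0233
grip_force: 30.1
```

```bash
python3 -m inch '[[0,0.002,0,0,0,0,0],[0,0.005,0,0,0,0,0],[0,0.009,0,0,0,0,0],[0,0.014,0,0,0,0,0],[0,0.02,0,0,0,0,0],[0,0.027,0,0,0,0,0],[0,0.034,0,0,0,0,0],[0,0.041,0,0,0,0,0],[0,0.048,0,0,0,0,0],[0,0.055,0,0,0,0,0]]'
python3 -m inch '[[0,0.007,0,0,0,0,0],[0,0.014,0,0,0,0,0],[0,0.021,0,0,0,0,0],[0,0.028,0,0,0,0,0],[0,0.035,0,0,0,0,0],[0,0.042,0,0,0,0,0],[0,0.049,0,0,0,0,0],[0,0.056,0,0,0,0,0],[0,0.063,0,0,0,0,0],[0,0.07,0,0,0,0,0]]'
python3 -m inch '[[0,0.007,0,0,0,0,0],[0,0.014,0,0,0,0,0],[0,0.021,0,0,0,0,0],[0,0.028,0,0,0,0,0],[0,0.035,0,0,0,0,0],[0,0.042,0,0,0,0,0],[0,0.049,0,0,0,0,0],[0,0.055,0,0,0,0,0],[0,0.06,0,0,0,0,0],[0,0.064,0,0,0,0,0]]'
```

```text
time: 97.4
ee_pos: [0.6329, 0.0889, 0.1061]
eef_rot: [180.0, 0.0, -3.3]
force: [-3.0, 3.3, 5.3]
width: 0.024
grip_force: 30.6
time: 98.65
ee_pos: [0.6284, 0.019, 0.106]
eef_rot: [180.0, 0.1, -3.3]
force: [-3.6, 4.2, 5.8]
width: 0.0239
grip_force: 30.7
time: 99.9
ee_pos: [0.6244, -0.0451, 0.106]
eef_rot: [180.0, 0.1, -3.3]
force: [-4.0, 4.0, 7.4]
width: 0.0237
grip_force: 30.8
```

```bash
python3 -m inch '[[0,0.004,0,0,0,0,0],[0,0.008,0,0,0,0,0],[0,0.012,0,0,0,0,0],[0,0.016,0,0,0,0,0],[0,0.02,0,0,0,0,0],[0,0.024,0,0,0,0,0],[0,0.028,0,0,0,0,0],[0,0.032,0,0,0,0,0],[0,0.035,0,0,0,0,0],[0,0.038,0,0,0,0,0]]'
python3 -m inch '[[0,0.002,0,0,0,0,0],[0,0.004,0,0,0,0,0],[0,0.006,0,0,0,0,0],[0,0.008,0,0,0,0,0],[0,0.0095,0,0,0,0,0],[0,0.011,0,0,0,0,0],[0,0.012,0,0,0,0,0],[0,0.013,0,0,0,0,0],[0,0.013,0,0,0,0,0],[0,0.013,0,0,0,0,0]]'
```

```text
time: 101.15
ee_pos: [0.622, -0.0829, 0.1061]
eef_rot: [180.0, 0.2, -3.3]
force: [-5.2, 2.8, 6.8]
width: 0.0232
grip_force: 30.9
time: 102.4
ee_pos: [0.6212, -0.0952, 0.106]
eef_rot: [-180.0, 0.2, -3.3]
force: [-4.4, 5.6, 7.5]
width: 0.0238
grip_force: 31.0
```

```bash
python3 -m inch '[[0,0.0005,0,0,0,0,0],[0,0.001,0,0,0,0,0],[0,0.0015,0,0,0,0,0],[0,0.002,0,0,0,0,0],[0,0.002,0,0,0,0,0],[0,0.002,0,0,0,0,0],[0,0.002,0,0,0,0,0],[0,0.002,0,0,0,0,0],[0,0.002,0,0,0,0,0],[0,0.002,0,0,0,0,0]]'
python3 -m inch '[[0,-0.001,0,0,0,0,0.03],[0,-0.001,0,0,0,0,0.04],[0,-0.001,0,0,0,0,0.05],[0,-0.001,0,0,0,0,0.05],[0,-0.001,-0.03,0,0,0,0.05],[0,-0.001,-0.07,0,0,0,0.05],[0,-0.001,-0.11,0,0,0,0.05],[-0.06,-0.05,-0.11,0,0,0,0.05],[-0.12,-0.1,-0.11,0,0,0,0.05],[-0.18,-0.15,-0.11,0,0,0,0.05]]'
python3 - <<'E'
from h import *
im=snapshot('top');sc=snapshot('scene')
# home: visible part y>42 ; sled corner shifted -240 mm along sled y
O=sw((0,-240),0)[:2]
S=lambda k:sw(k,.02,O)
for y in(50,58): print('y',y,*['%d:%d,%d,%d'%(x,*samp(im,'top',S((x,y)))) for x in range(-40,-23,2)])
for x in(-10,0): print('x',x,*['%d:%d,%d,%d'%(y,*samp(im,'top',sw((x,y),.05,O))) for y in range(52,82,2)])
for x in(-15,0,15): print('end x',x,*['%d:%d,%d,%d'%(y,*samp(sc,'scene',S((x,y)))) for y in range(-81,-34,3)])
print([(d['bbox'],round(d['confidence'],2)) for d in masks_of('top','offcut')[:2]])
for n in('pot','puck','thermometer','seedjar','mug'):print(n,atz('top',mark_of('top',n)[0]['point'],0.0)[:2])
E
```

```text
time: 103.65
ee_pos: [0.6213, -0.0954, 0.1061]
eef_rot: [-179.8, 0.2, -3.3]
force: [-4.5, 11.2, 7.5]
width: 0.0237
grip_force: 31.6
time: 104.9
ee_pos: [0.4837, 0.0321, 0.2161]
eef_rot: [-180.0, -0.0, -3.4]
force: [1.1, -0.1, -0.7]
width: 0.0496
grip_force: 0.0
y 50 -40:145,147,144 -38:146,147,147 -36:145,147,148 -34:135,135,133 -32:105,100,84 -30:153,126,95 -28:204,169,124 -26:243,218,162 -24:240,213,159
y 58 -40:145,146,146 -38:147,148,147 -36:147,148,149 -34:133,133,128 -32:113,106,91 -30:122,96,73 -28:144,114,85 -26:160,133,102 -24:157,131,101
x -10 52:235,205,152 54:224,195,147 56:157,131,101 58:151,127,98 60:153,129,99 62:152,126,95 64:156,129,97 66:147,127,103 68:124,120,122 70:83,110,165 72:85,112,167 74:84,108,158 76:79,98,139 78:67,78,105 80:107,118,137
x 0 52:235,206,153 54:238,209,155 56:174,149,113 58:150,126,97 60:153,128,99 62:153,128,99 64:155,128,96 66:144,127,107 68:117,122,133 70:91,114,156 72:84,111,164 74:84,108,157 76:79,96,133 78:69,80,109 80:108,115,131
end x -15 -81:135,136,131 -78:133,135,131 -75:131,135,130 -72:133,133,130 -69:133,128,116 -66:141,124,84 -63:143,121,77 -60:129,105,77 -57:121,75,48 -54:135,79,35 -51:152,103,52 -48:162,121,65 -45:163,123,67 -42:165,124,68 -39:167,125,68 -36:163,122,66
end x 0 -81:134,135,131 -78:135,137,134 -75:133,138,133 -72:136,137,131 -69:134,128,109 -66:144,124,81 -63:140,117,76 -60:126,101,72 -57:120,73,41 -54:137,77,31 -51:145,96,44 -48:158,116,62 -45:163,121,67 -42:166,127,70 -39:163,124,67 -36:163,124,68
end x 15 -81:135,137,134 -78:135,137,132 -75:135,139,133 -72:135,136,133 -69:141,132,113 -66:156,132,83 -63:159,137,96 -60:140,115,90 -57:123,79,49 -54:121,66,29 -51:114,69,31 -48:111,73,34 -45:113,74,37 -42:116,76,37 -39:114,74,34 -36:116,74,34
[]
pot [0.59599002 0.28854634]
puck [0.7310447  0.00872749]
thermometer [0.76788315 0.09256556]
seedjar [ 0.77838159 -0.10283081]
mug [ 0.67585881 -0.40013503]
```

The sled is home on its stop, the stack still meets the end fence, and its end and side edges haven't moved. The gripper is clear, so I'm handing the job in.

```bash
python3 - <<'E'
from bench import *
print(job_done())
E
```

```text
the job is handed in; nothing more can be done
None
```

I handed the job in with the sled home on its stop, all five boards stacked and measuring flush to both fences within camera accuracy, the offcut in the yellow tub and the bystanders in place; no verdict was returned.

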